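# Turn a printed plate over and hold it in the corner of a measuring stage

### The arm

A 6-joint arm with a two-finger parallel gripper is mounted at the origin on the work surface. World frame = base frame: x ahead of the robot, y to its left, z up, the work surface at z = 0. Lengths are in m, angles in degrees, forces in N, time in s.
With the tool pointing down it reaches from about 0.4 to 0.825 m from the base axis. Payload 7 kg.
Tool frame: the origin (TCP) lies midway between the tips of the shut fingers; the grasp point (between the pads) lies 19 mm behind it; x points along the fingers, z is the direction in which the jaws open and shut, and the axes are right-handed (so a half turn about x gives the same grasp; the last joint's range is limited). The gripper opens to 88 mm and grips with 3 to 60 N. Pads are 19 mm wide; open, the fingers measure 130 mm over their backs; the gripper's body (78 mm by 193 mm) begins 47 mm behind the grasp point.
Start: joints at [89.788, 20.546, 0.682, 0, -70.136, -16.507], TCP at [0.194, 0.646, 0.203] pointing down, gripper open.
Joint ranges: [-176.03, 176.03], [-82.01, 121.73], [-58.28, 71.71], [-173.87, 95.51], [-174.79, -0.11], [-173.66, 173.66]. Speed limits (degrees/s): [136.94, 136.94, 172.46, 180, 180, 180].

### API

Orientations are given as [roll, pitch, yaw] about the fixed x, y, z axes, in that order (R = Rz(yaw) Ry(pitch) Rx(roll)).
In Python, from plant import ctrl gives the robot as it stands.
- The arm moves only by the tool servo_tool, never from a script. Its argument "motion" is a list of rows, each an object with "offset": the shift along the tool's x, y, z in m, a list of three; "roll": the turn about the tool's x in degrees; "claw": the opening, from -1 (shut) to 1 (fully open), so that 0 is half open. In form: [{"offset": [x, y, z], "roll": roll, "claw": claw}, ...]. A call has 1 to 12 rows; each row shifts and turns the commanded pose from where the row before left it, along the tool's axes as they then stand; what a row does not reach is not made up. A row lasts 1/8 s, in which the tool goes at most 62.5 mm and 10.7 degrees, less where a joint would pass 70% of its speed; a pose out of reach is approached as far as the arm can. A call is refused whole if a number of a shift passes 0.0625 or a number of a turn 10.7, either way. A call with a gripper value outside its range is refused whole. The fingers move at their own pace and stop on an object; the grip force is fixed at half the most. Time passes only in rows, so rows that do not move let the fingers close. It gives the time, the measured TCP pose, the force and the opening at its end, in the units of the state.
- ctrl.get_obs(): the state, without advancing time (a new reading comes with each control period).
- ctrl.snapshot(name): name is "side" or "top"; returns a dict with "frame" (420x560x3 uint8, blue, green, red), "z_map" (420x560 float32, m along the optical axis (not along the pixel's ray), 0 where there is no reading), "mtx" (3x3 intrinsics, pixels), "extrinsics" (4x4, takes a point from camera to world coordinates). Camera axes: x right, y up, looking along -z (the intrinsics and any distortion apply to the point x, -y, -z); pixel columns grow to the right and rows downward; lengths in m; the calibration is good to about 2 mm. A picture is of the moment at which its call begins.
- ctrl.close_job(): hands the job in, once; it reports no verdict.
The state is a dict: "clock": time; "joint_pos": joint angles; "qvel": joint speeds; "tau": joint torques, N m; "tool_pos": TCP position; "orientation": TCP orientation; "force": force on the tool from outside, world axes, zero at the start; "moment": the same for the moment, N m; "opening": finger opening in m.
Only numpy, scipy, OpenCV 4.12 (cv2) and the standard library are available. Lean on these libraries where they do the work, as an engineer would, in place of code of your own. Each camera call takes 0.05 s, during which the arm holds its last target.

### The job

The grey printed plate lies with its blue-channelled face down: turn it over so that this face looks up, and lay it on the black measuring stage with one long side flat against the steel fence and its end up against the brass stop. Finish while still holding it there with the gripper, pushing it down onto the stage and against the fence at the same time, firmly but no harder than a hand would, so that I can swing the microscope over. Leave the other things on the bench where they are.

Things in the scene. Friction and masses are not known exactly. Their poses are not given: they have to be found in the camera images.
- plate_center (a point): Centre of the loose grey printed plate, a flat block 50 mm (x) by 62 mm (y) by 16 mm thick (z), about 55 g, square edges. z points out of its plain face (tiny support marks), up at the start; the -z face has flush blue channels and five ports. Starts on the bench (top at height 0); stands stably flat or on a long side (50 mm tall). At the end its z axis points down.
- stage: Fixed black measuring stage, a plate 160 mm (its x) by 220 mm (its y), top face 20 mm above the bench. Origin at the centre of its underside; its x axis points level towards the fence, which runs along that edge of the stage, on the right-hand side seen from the robot, parallel to its y. Its place and yaw on the bench vary.
- fence_face (a point): Middle of the foot of the fence's working face, on the stage's top face, 58 mm along x from the stage's centre; axes as the stage. The face looks along -x: seated, the plate's centre is 25 mm on its -x side and 8 mm above the stage top.
- fence: The fence, a fixed steel bar 200 mm long (y), 16 mm deep (x) and 12 mm high above the stage, so the plate stands 4 mm proud of it. Origin at the centre of its underside; axes as the stage.
- stop_face (a point): Foot of the stop's working face, on the stage's top, 3 mm out from the fence; axes as the stage. The face looks along -y: the plate goes on its -y side with its end face touching it, the plate's centre then 31 mm from it along y. The stop's place along the fence varies.
- stop: Fixed brass end stop clamped over the fence, 22 mm long (y). Its nose reaches only 6 mm out from the fence and is 12.5 mm high, so the rest of the plate's end face is free for a finger; its saddle reaches 16.5 mm and its thumbscrew 23.5 mm above the stage. Origin under the middle of the fence's depth, on the stage top; axes as the stage.
- caliper: Digital caliper lying on the bench, 236 mm long; a bystander, as are the next six.
- hexdriver: Screwdriver with a red handle, 170 mm long.
- brush: Wooden brush, 160 mm long.
- wash_bottle: White bottle with red cap, 58 mm across, 150 mm tall.
- petri_dish: Closed clear dish, 86 mm across, 14 mm high.
- collar: Orange printed ring, 48 mm across, 14 mm high.
- beaker: Steel beaker, 64 mm across, 75 mm tall.
Mind the look-alikes: they are no part of the job. What is shaped like the part that bears plate_center but green or pink is not meant.

How it is judged:
By the outcome, as a careful person would: the job done as asked, in the order asked, and still so for the second after the job is handed in, while the arm keeps its last pose, push and grip.
It also fails if it takes over 72 s, if anything falls off the work surface, if the arm or the gripper's body presses on something with over 40 N, if the wrist force passes 120 N, or if a joint passes its speed limit or range.

## Working session

There is one attempt and no reset: what is moved stays moved. The work goes in short steps, Python scripts to look and compute and a tool call to move; the robot and the scene stay as the last step left them, time stands still between calls to the robot, and variables do not carry over. Pictures are saved under pics/ and viewed, and the job is handed in when it is done.

Besides the shell and the picture viewer there is one more tool, called after "Request:" as name(argument=value, ...), one argument or row to a line, values as JSON. servo_tool: Moves the arm, as the interface text tells. Its arguments: {"type":"object","properties":{"motion":{"type":"array"}},"required":["motion"]}

```bash
ls; mkdir -p pics
python3 - <<'E'
from plant import ctrl
import cv2,numpy as np
print(ctrl.get_obs())
for n in ["top","side"]:
    s=ctrl.snapshot(n); cv2.imwrite(f"pics/{n}0.png",s["frame"]); np.savez(f"{n}0.npz",**s)
    print(n,s["mtx"],s["extrinsics"],[k for k in s])
E
```

```text
pics
{'clock': 0.0, 'joint_pos': array([ 8.97897382e+01,  2.05910798e+01,  6.33382078e-01, -1.97767738e-02,
       -7.01355580e+01, -1.65075292e+01]), 'qvel': array([-0.10329354,  0.06340479,  0.10173921,  0.05897014,  0.02040151,
        0.00678386]), 'tau': array([-1.18912860e-03, -5.82718134e+01,  2.93078935e+01,  6.99760392e+00,
        6.88961009e-03, -1.47287392e-04]), 'tool_pos': array([0.19404137, 0.6459545 , 0.20192483]), 'orientation': array([   5.23439284,   89.90490853, -101.49013336]), 'force': array([-0.67794925, -0.47220596, -0.1487306 ]), 'moment': array([ 0.02895408, -0.0027072 , -0.03299239]), 'opening': 0.08736223372195841}
top [[436.29679729   0.         283.37131239]
 [  0.         436.29679729 208.48524065]
 [  0.           0.           1.        ]] [[-0.00112467  0.99390583 -0.11022671  0.41028314]
 [-0.99987155 -0.00287997 -0.01576655 -0.0209851 ]
 [-0.01598792  0.11019482  0.99378141  1.09315093]
 [ 0.          0.          0.          1.        ]] ['frame', 'z_map', 'mtx', 'extrinsics']
side [[418.60620575   0.         277.82543123]
 [  0.         418.60620575 206.08761939]
 [  0.           0.           1.        ]] [[-0.89833191  0.31985896 -0.30114786  0.20293899]
 [-0.43928961 -0.66172908  0.60756832  0.63626905]
 [-0.00494212  0.67808913  0.73496306  0.82137116]
 [ 0.          0.          0.          1.        ]] ['frame', 'z_map', 'mtx', 'extrinsics']
```

View pics/top0.png

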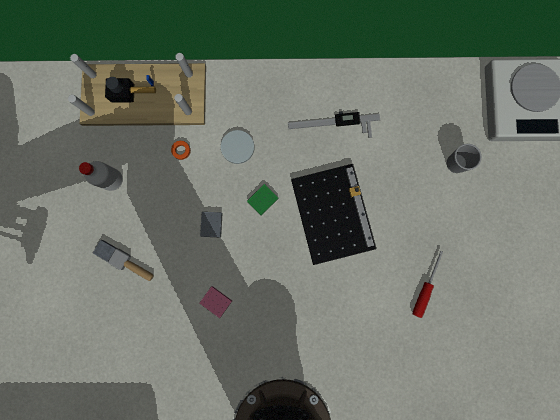

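View pics/side0.png

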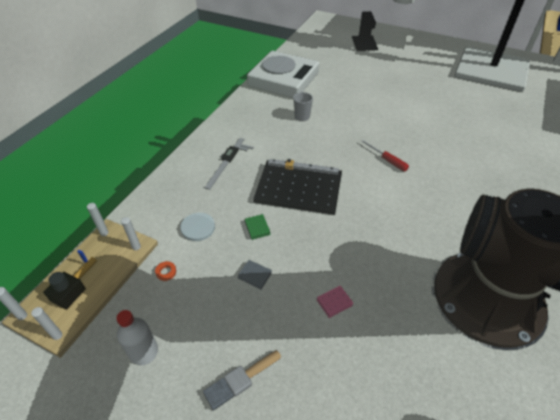

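```bash
cat > h.py <<'E'
import numpy as np,cv2
from scipy.spatial.transform import Rotation as Ro
def load(f): return dict(np.load(f))
def ray(s,uv,z):
    K=s["mtx"];E=s["extrinsics"];uv=np.atleast_2d(np.asarray(uv,float))
    d=np.c_[(uv[:,0]-K[0,2])/K[0,0],-(uv[:,1]-K[1,2])/K[1,1],-np.ones(len(uv))]@E[:3,:3].T
    o=E[:3,3]; return o+d*((z-o[2])/d[:,2])[:,None]
def proj(s,P):
    K=s["mtx"];E=s["extrinsics"];c=(np.atleast_2d(P)-E[:3,3])@E[:3,:3]
    return np.c_[K[0,0]*c[:,0]/-c[:,2]+K[0,2],K[1,1]*-c[:,1]/-c[:,2]+K[1,2]]
def cloud(s):
    h,w=s["z_map"].shape;u,v=np.meshgrid(np.arange(w),np.arange(h));K=s["mtx"];d=s["z_map"]
    c=np.stack([(u-K[0,2])/K[0,0]*d,-(v-K[1,2])/K[1,1]*d,-d],-1)
    return c@s["extrinsics"][:3,:3].T+s["extrinsics"][:3,3]
def tool(o): 
    return Ro.from_euler("xyz",o["orientation"],degrees=True).as_matrix()
def crop(s,name,x0,y0,x1,y1,f=6):
    cv2.imwrite(name,cv2.resize(s["frame"][y0:y1,x0:x1],None,fx=f,fy=f,interpolation=cv2.INTER_CUBIC))
E
python3 - <<'E'
from h import *
t=load("top0.npz");s=load("side0.npz")
crop(t,"pics/c1.png",180,180,290,260,7)
crop(t,"pics/c2.png",280,150,390,270,5)
crop(s,"pics/c3.png",220,150,350,300,4)
c=cloud(t)
for (u,v) in [(211,215),(211,228),(220,240),(262,197),(335,240),(216,300)]: print(u,v,c[v,u])
c=cloud(s)
for (u,v) in [(255,272),(300,195),(250,300)]: print(u,v,c[v,u])
E
```

```text
211 215 [0.51413881 0.17642453 0.01433133]
211 228 [0.48150749 0.17527795 0.01755811]
220 240 [ 0.45263576  0.1559007  -0.00348996]
262 197 [0.55870556 0.04935906 0.01614661]
335 240 [ 0.45131677 -0.13062983  0.01792457]
216 300 [0.30584276 0.16086563 0.01288293]
255 272 [0.49037119 0.17657559 0.01453355]
300 195 [ 0.49522444 -0.08695185  0.02129721]
250 300 [ 4.70757627e-01  2.38007302e-01 -1.05698881e-04]
```

View pics/c1.png

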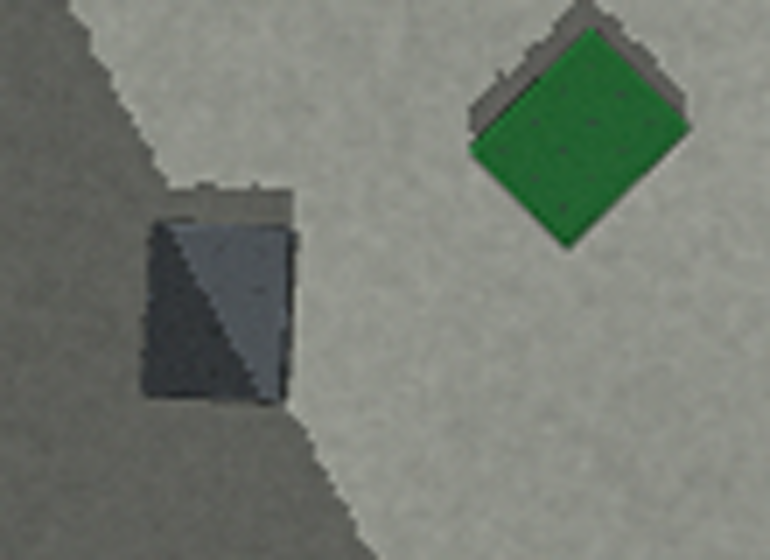

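View pics/c2.png

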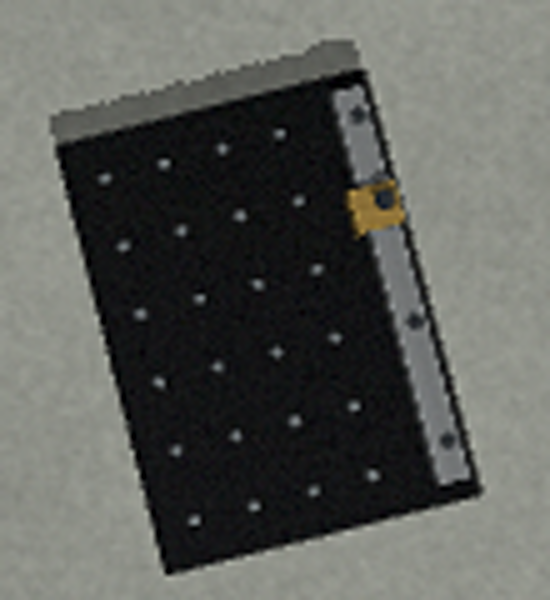

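View pics/c3.png

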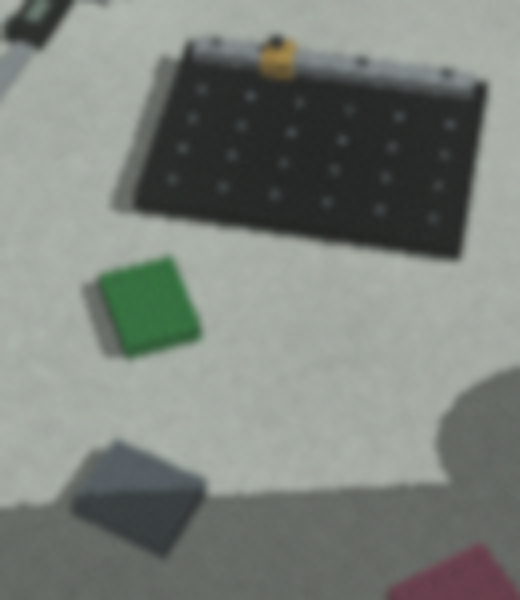

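```bash
cat > meas.py <<'E'
from h import *
def rect(P):
    r=cv2.minAreaRect((P[:,:2]*1000).astype(np.float32)); return r
def plate(s,z=0.016,box=None):
    f=cv2.GaussianBlur(s["frame"],(3,3),0).astype(int)
    m=((f[:,:,0]-f[:,:,2]>8)&(f.max(2)<150)).astype(np.uint8)
    if box is not None:
        b=np.zeros_like(m); b[box[1]:box[3],box[0]:box[2]]=1; m&=b
    m=cv2.morphologyEx(m,cv2.MORPH_OPEN,np.ones((3,3)))
    cs,_=cv2.findContours(m,cv2.RETR_EXTERNAL,cv2.CHAIN_APPROX_NONE)
    c=max(cs,key=cv2.contourArea)[:,0,:]
    return c,ray(s,c,z)
E
python3 - <<'E'
from meas import *
t=load("top0.npz");s=load("side0.npz")
c,P=plate(t,.016,(180,190,240,260)); print("plate",rect(P),cv2.boxPoints(rect(P)).round(1).tolist(),c.min(0),c.max(0))
f=t["frame"].astype(int)
m=(f.max(2)<45).astype(np.uint8); b=np.zeros_like(m); b[140:280,280:390]=1
m=cv2.morphologyEx(m&b,cv2.MORPH_CLOSE,np.ones((9,9)))
c=max(cv2.findContours(m,cv2.RETR_EXTERNAL,cv2.CHAIN_APPROX_NONE)[0],key=cv2.contourArea)[:,0]
P=ray(t,c,.02); r=rect(P); print("stage",r,cv2.boxPoints(r).round(1).tolist())
# studs grid
y=((f[:,:,2]-f[:,:,0]>40)&(f[:,:,2]>100)).astype(np.uint8)&b
vv,uu=np.nonzero(y); print(uu.min(),uu.max(),vv.min(),vv.max())
np.save("brass.npy",np.c_[uu,vv])
# plate sidecam
c,P=plate(s,.016,(225,255,280,295)); r=rect(P);print("plate side",r,c.min(0),c.max(0))
E
```

```text
plate ((492.8791198730469, 172.0708465576172), (52.76165771484375, 32.426918029785156), 0.8694334626197815) [[466.29998779296875, 187.89999389648438], [466.70001220703125, 155.5], [519.5, 156.3000030517578], [519.0, 188.6999969482422]] [206 213] [219 234]
stage ((517.601318359375, -125.47317504882812), (219.44265747070312, 158.99957275390625), 13.961031913757324) [[391.8999938964844, -74.80000305175781], [430.29998779296875, -229.10000610351562], [643.2999877929688, -176.1999969482422], [604.9000244140625, -21.899999618530273]]
350 360 186 196
plate side ((496.736572265625, 166.541259765625), (61.86264419555664, 30.434560775756836), 26.970836639404297) [241 262] [268 273]
```

Run:
```python
from meas import *
t=load("top0.npz");s=load("side0.npz")
q=np.array([(150,221),(297,230),(280,403),(142,396)])
uv=np.array([180,180])+(q+.5)/7-.5
P=ray(t,uv,.016)*1000; print(P.round(1)); print(np.linalg.norm(np.roll(P,-1,0)-P,axis=1), P.mean(0))
# dense: saturation-based seg via lab chroma
f=cv2.resize(t["frame"][200:250,190:235],None,fx=4,fy=4,interpolation=cv2.INTER_CUBIC)
lab=cv2.cvtColor(f,cv2.COLOR_BGR2LAB).astype(int); b=lab[:,:,2]
print(np.percentile(b,[5,25,50,75,95]))
m=(b<126).astype(np.uint8); m=cv2.morphologyEx(m,cv2.MORPH_OPEN,np.ones((5,5)))
cs=cv2.findContours(m,cv2.RETR_EXTERNAL,cv2.CHAIN_APPROX_NONE)[0]; c=max(cs,key=cv2.contourArea)[:,0]
P=ray(t,np.array([190,200])+(c+.5)/4-.5,.016); print(rect(P),cv2.boxPoints(rect(P)).round(1).tolist())
q=np.array([(118,440),(206,488),(165,558),(70,510)])
uv=np.array([220,150])+(q+.5)/4-.5
P=ray(s,uv,[.016])*1000; print(P.round(1)); print(np.linalg.norm(np.roll(P,-1,0)-P,axis=1), P.mean(0))
# brass nose: top 12.5 above stage; brass front-left corners in c2 (5x,280,150)
q=np.array([(347,190),(355,234),(405,220),(395,180)]); uv=np.array([280,150])+(q+.5)/5-.5
print(ray(t,uv,.0325)*1000, ray(t,uv,.0365)*1000)
o={"orientation":[5.23439284,89.90490853,-101.49013336]}
print(tool(o).round(3))
```

```text
[[523.7 201.3  16. ]
 [520.3 148.8  16. ]
 [458.9 153.9  16. ]
 [461.5 202.9  16. ]]
[52.57285331 61.60952144 49.00801921 62.21670202] [491.11381451 176.70941525  16.        ]
[125. 130. 131. 132. 133.]
((491.6734313964844, 173.6412353515625), (42.52322006225586, 60.24588394165039), 89.54679107666016) [[461.3999938964844, 152.60000610351562], [521.5999755859375, 152.10000610351562], [522.0, 194.6999969482422], [461.70001220703125, 195.10000610351562]]
[[518.5 153.   16. ]
 [457.1 160.4  16. ]
 [456.9 211.5  16. ]
 [519.8 207.2  16. ]]
[61.82233131 51.04852696 63.04434242 54.22157526] [488.06829399 183.03815446  16.        ]
[[ 579.01252427 -165.24449831   32.5       ]
 [ 557.21213748 -168.7669255    32.5       ]
 [ 564.04913736 -193.31957529   32.5       ]
 [ 583.88965685 -188.83352917   32.5       ]] [[ 578.37620035 -164.70045731   36.5       ]
 [ 556.65802869 -168.20960047   36.5       ]
 [ 563.4692444  -192.66965562   36.5       ]
 [ 583.23493995 -188.20052759   36.5       ]]
[[-0.     0.958 -0.288]
 [-0.002 -0.288 -0.958]
 [-1.     0.     0.002]]
```

```bash
cat > plan.py <<'E'
from h import *
import sys
from plant import ctrl
def st(show=True):
    o=ctrl.get_obs(); R=tool(o); a=np.degrees(np.arctan2(R[1,1],R[0,1]))
    if show: print("t %.2f tcp %s a %.2f tilt %s F %s M %s open %.4f"%(o["clock"],(o["tool_pos"]*1000).round(1),a,R[:,0].round(3),o["force"].round(1),o["moment"].round(2),o["opening"]))
    return o,R,a
SC=np.array([.5176,-.1255]); SX=np.array([np.sin(np.radians(13.96)),-np.cos(np.radians(13.96))]); SY=np.array([np.cos(np.radians(13.96)),np.sin(np.radians(13.96))])
def w2s(p): d=np.asarray(p)[:2]-SC; return np.array([d@SX,d@SY])*1000
def s2w(x,y): return SC+(x*SX+y*SY)/1000
def plan(target,a1,n,a0=None,p0=None):
    o,R,a=st(); p=o["tool_pos"] if p0 is None else np.array(p0); a0=a if a0 is None else a0
    d=(np.array(target)-p)/n; r=(a0-a1)/n
    for i in range(n):
        A=np.radians(a0-r*i); yt=np.array([np.cos(A),np.sin(A),0]); zt=np.array([np.sin(A),-np.cos(A),0])
        print(i,np.round([-d[2],d@yt,d@zt],4),"roll",round(r,2))
E
python3 - <<'E'
from plan import *
plan([.492,.193,.203],-94,12)
E
```

```text
t 0.10 tcp [194.1 646.  202. ] a -16.73 tilt [-0.    -0.001 -1.   ] F [ 0.5  1.  -0.8] M [ 0.03 -0.06 -0.  ] open 0.0874
0 [-0.0001  0.0346  0.029 ] roll 6.44
1 [-0.0001  0.0377  0.0249] roll 6.44
2 [-0.0001  0.0402  0.0206] roll 6.44
3 [-0.0001  0.0423  0.0159] roll 6.44
4 [-0.0001  0.0438  0.0111] roll 6.44
5 [-0.0001  0.0448  0.0061] roll 6.44
6 [-0.0001  0.0452  0.001 ] roll 6.44
7 [-0.0001  0.045  -0.004 ] roll 6.44
8 [-0.0001  0.0443 -0.0091] roll 6.44
9 [-0.0001  0.043  -0.014 ] roll 6.44
10 [-0.0001  0.0411 -0.0187] roll 6.44
11 [-0.0001  0.0388 -0.0232] roll 6.44
```

Request:
servo_tool(
  motion=[
    {"offset":[0,0.0346,0.029],"roll":6.44,"claw":1},
    {"offset":[0,0.0377,0.0249],"roll":6.44,"claw":1},
    {"offset":[0,0.0402,0.0206],"roll":6.44,"claw":1},
    {"offset":[0,0.0423,0.0159],"roll":6.44,"claw":1},
    {"offset":[0,0.0438,0.0111],"roll":6.44,"claw":1},
    {"offset":[0,0.0448,0.0061],"roll":6.44,"claw":1},
    {"offset":[0,0.0452,0.001],"roll":6.44,"claw":1},
    {"offset":[0,0.045,-0.004],"roll":6.44,"claw":1},
    {"offset":[0,0.0443,-0.0091],"roll":6.44,"claw":1},
    {"offset":[0,0.043,-0.014],"roll":6.44,"claw":1},
    {"offset":[0,0.0411,-0.0187],"roll":6.44,"claw":1},
    {"offset":[0,0.0388,-0.0232],"roll":6.44,"claw":1},
  ],
)

```text
clock: 1.6
tool_pos: [0.4926, 0.192, 0.2027]
orientation: [20.2, 90.0, -164.0]
force: [0.8, 0.1, 0.3]
opening: 0.0877
```

Run:
```python
from plan import *
o,R,a=st()
t=ctrl.snapshot("top");s=ctrl.snapshot("side")
np.savez("top1.npz",**t);np.savez("side1.npz",**s)
cv2.imwrite("pics/s1.png",np.hstack([t["frame"][100:400,120:400],s["frame"][100:400,130:410]]))
st()
```

```text
t 1.60 tcp [492.6 192.  202.7] a -94.20 tilt [-0. -0. -1.] F [0.8 0.1 0.3] M [ 0.19 -0.09  0.03] open 0.0877
t 1.70 tcp [493.3 190.3 202.4] a -94.36 tilt [-0.001 -0.001 -1.   ] F [-1.2 -0.4  0.1] M [ 0.1   0.   -0.04] open 0.0873
```

View pics/s1.png

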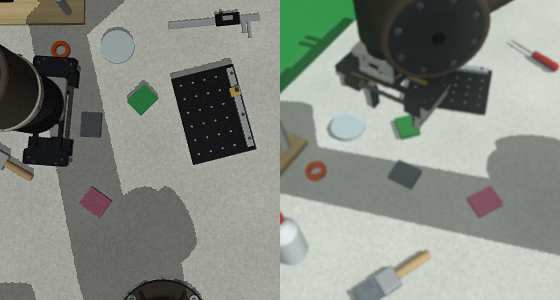

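Run:
```python
from meas import *
t=load("top1.npz");s=load("side1.npz")
crop(t,"pics/c4.png",190,195,250,255,10)
crop(s,"pics/c5.png",225,250,295,300,10)
```

```text
(no output)
```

View pics/c4.png

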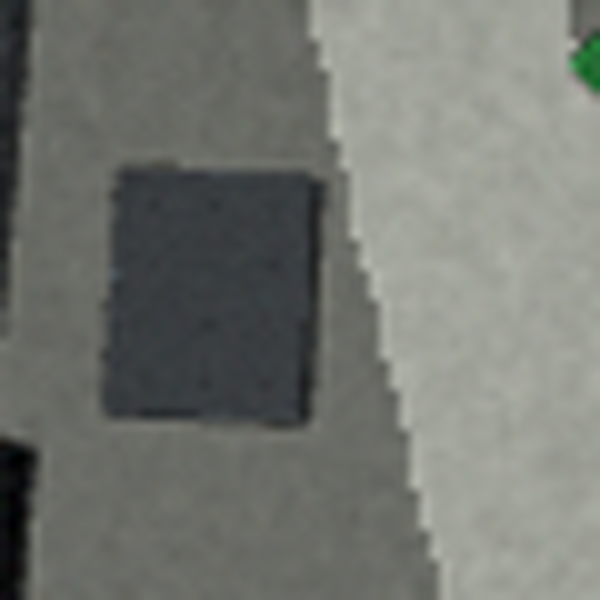

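View pics/c5.png

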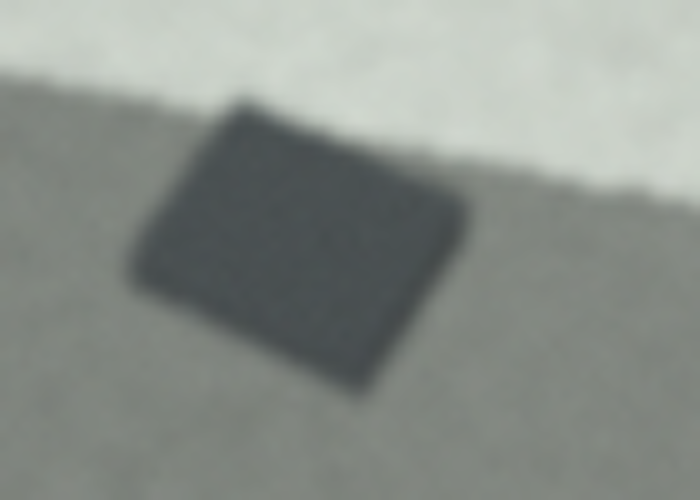

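Run:
```python
from meas import *
t=load("top1.npz")
x0,y0,f=195,205,4
g=cv2.resize(t["frame"][y0:243,x0:226],None,fx=f,fy=f,interpolation=cv2.INTER_CUBIC).astype(int)
m=(g[:,:,2]<78).astype(np.uint8); m=cv2.morphologyEx(m,cv2.MORPH_OPEN,np.ones((7,7)))
c=max(cv2.findContours(m,cv2.RETR_EXTERNAL,cv2.CHAIN_APPROX_NONE)[0],key=cv2.contourArea)[:,0]
print(c.min(0),c.max(0),g.shape,[int(g[80,i,2]) for i in range(0,g.shape[1],6)])
P=ray(t,np.array([x0,y0])+(c+.5)/f-.5,.016); print(rect(P),cv2.boxPoints(rect(P)).round(1).tolist())
```

```text
[21 26] [109 130] (152, 124, 3) [97, 101, 105, 101, 65, 55, 59, 55, 54, 59, 58, 58, 60, 58, 58, 59, 59, 57, 90, 107, 101]
((491.4035949707031, 175.85104370117188), (52.545196533203125, 63.588104248046875), 87.5002212524414) [[458.5, 151.0], [522.0, 148.1999969482422], [524.2999877929688, 200.6999969482422], [460.79998779296875, 203.5]]
```

Request:
servo_tool(
  motion=[
    {"offset":[0.04,-0.002,-0.001],"roll":-1,"claw":1},
    {"offset":[0.05,0,0],"roll":0,"claw":1},
    {"offset":[0.05,0,0],"roll":0,"claw":1},
    {"offset":[0.04,0,0],"roll":0,"claw":1},
    {"offset":[0.015,0,0],"roll":0,"claw":1},
    {"offset":[0.0,0,0],"roll":0,"claw":1},
  ],
)

```text
clock: 2.45
tool_pos: [0.493, 0.1953, 0.0075]
orientation: [49.4, 89.9, -133.6]
force: [0.4, -0.7, 0.1]
opening: 0.0873
```

Request:
servo_tool(
  motion=[
    {"offset":[0.003,0.003,0],"roll":0,"claw":1},
    {"offset":[0.0025,0,0],"roll":0,"claw":1},
    {"offset":[0,0,0],"roll":0,"claw":0.35},
    {"offset":[0,0,0],"roll":0,"claw":0.35},
    {"offset":[0,0,0],"roll":0,"claw":0.35},
    {"offset":[0,0,0],"roll":0,"claw":0.35},
  ],
)

```text
clock: 3.2
tool_pos: [0.4932, 0.1923, 0.0024]
orientation: [-155.4, 90.0, 21.6]
force: [-0.1, 0.2, -0.7]
opening: 0.06
```

Run:
```python
from plan import *
st()
s=ctrl.snapshot("side");np.savez("side2.npz",**s)
crop(s,"pics/c6.png",190,200,330,320,5)
st()
```

```text
t 3.20 tcp [493.2 192.3   2.4] a -93.00 tilt [ 0.  0. -1.] F [-0.1  0.2 -0.7] M [ 0.07 -0.09 -0.06] open 0.0600
t 3.25 tcp [493.2 192.3   2.4] a -93.00 tilt [ 0.  0. -1.] F [-0.4 -0.  -0.5] M [ 0.1  -0.03 -0.04] open 0.0599
```

View pics/c6.png

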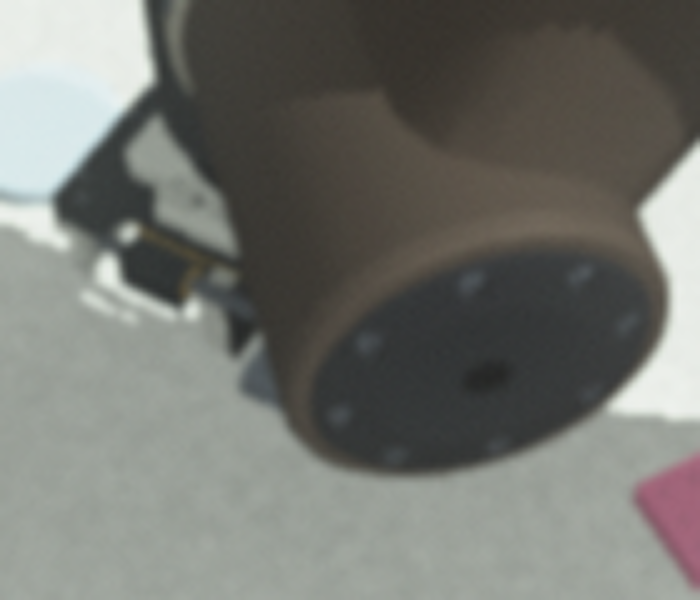

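Request:
servo_tool(
  motion=[
    {"offset":[0,0,0],"roll":0,"claw":0.2},
    {"offset":[0,0,0],"roll":0,"claw":0.2},
    {"offset":[0,0,0],"roll":0,"claw":0.2},
  ],
)

```text
clock: 3.62
tool_pos: [0.4932, 0.1923, 0.0023]
orientation: [33.0, 90.0, -150.0]
force: [0.7, 0.1, -0.1]
opening: 0.0524
```

Run:
```python
from plan import *
s=ctrl.snapshot("top");np.savez("top2.npz",**s)
crop(s,"pics/c7.png",150,160,270,280,5)
st()
```

```text
t 3.67 tcp [493.1 192.3   2.3] a -93.00 tilt [-0. -0. -1.] F [ 0.  -0.5 -0.2] M [ 0.09 -0.07  0.05] open 0.0522
```

View pics/c7.png

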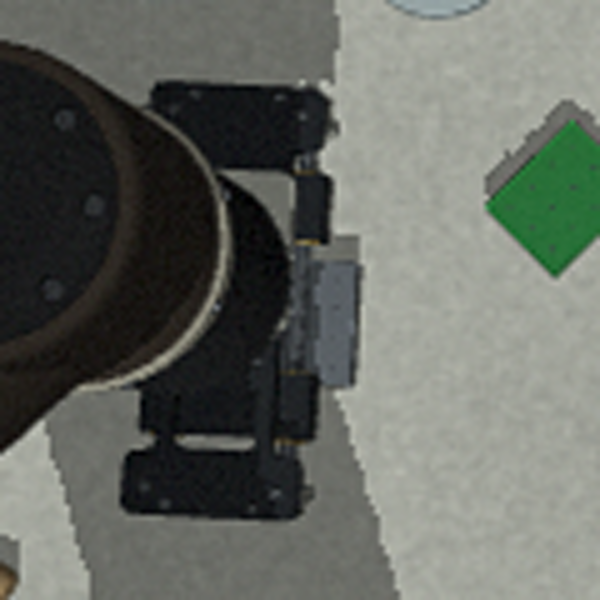

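Request:
servo_tool(
  motion=[
    {"offset":[0,0,0],"roll":0,"claw":-0.2},
    {"offset":[0,0,0],"roll":0,"claw":-0.2},
    {"offset":[0,0,0],"roll":0,"claw":-0.2},
  ],
)

```text
clock: 4.05
tool_pos: [0.4931, 0.1923, 0.0024]
orientation: [32.4, 90.0, -150.6]
force: [1.0, 1.0, 0.4]
opening: 0.0359
```

Run:
```python
from plan import *
s=ctrl.snapshot("top");np.savez("top2.npz",**s)
crop(s,"pics/c8.png",150,160,270,280,5)
st()
```

```text
t 4.10 tcp [493.2 192.3   2.4] a -93.00 tilt [-0.  0. -1.] F [ 0.6 -0.4  0.8] M [ 0.09 -0.07  0.04] open 0.0353
```

View pics/c8.png

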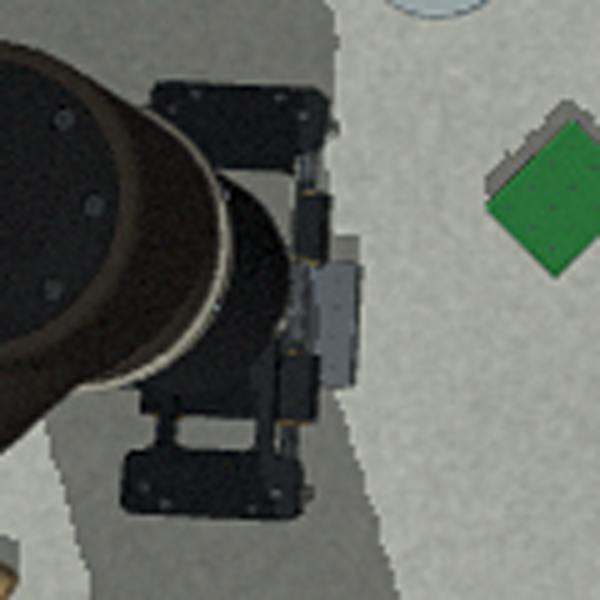

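Run:
```python
from plan import *
t=load("top2.npz")
for z in [0,.016,.04,.066]:
  for y in [.183,.202]:
    print(z,y,proj(t,[[.493+.018,y,z],[.493-.018,y,z]]).round(1).tolist())
c=cloud(t)
for v in range(196,248,3):
    print(v,[tuple((c[v,u]*1000).round().astype(int)) for u in (208,210,212,214,216,218,220)])
```

```text
0 0.183 [[209.4, 216.8], [209.2, 231.1]]
0 0.202 [[201.9, 216.8], [201.6, 231.1]]
0.016 0.183 [[208.2, 216.2], [208.0, 230.7]]
0.016 0.202 [[200.6, 216.2], [200.3, 230.7]]
0.04 0.183 [[206.4, 215.3], [206.1, 230.1]]
0.04 0.202 [[198.6, 215.3], [198.3, 230.1]]
0.066 0.183 [[204.3, 214.2], [204.0, 229.4]]
0.066 0.202 [[196.3, 214.3], [196.0, 229.4]]
196 [(np.int64(537), np.int64(151), np.int64(189)), (np.int64(548), np.int64(162), np.int64(110)), (np.int64(549), np.int64(158), np.int64(109)), (np.int64(564), np.int64(172), np.int64(1)), (np.int64(564), np.int64(167), np.int64(0)), (np.int64(564), np.int64(163), np.int64(-3)), (np.int64(564), np.int64(157), np.int64(-1))]
199 [(np.int64(531), np.int64(151), np.int64(191)), (np.int64(541), np.int64(161), np.int64(115)), (np.int64(541), np.int64(157), np.int64(113)), (np.int64(541), np.int64(153), np.int64(111)), (np.int64(556), np.int64(167), np.int64(-1)), (np.int64(557), np.int64(163), np.int64(-4)), (np.int64(556), np.int64(157), np.int64(-1))]
202 [(np.int64(524), np.int64(151), np.int64(192)), (np.int64(534), np.int64(161), np.int64
[... 4470 characters left out ...]
0)), (np.int64(450), np.int64(156), np.int64(-3))]
244 [(np.int64(439), np.int64(165), np.int64(110)), (np.int64(439), np.int64(161), np.int64(107)), (np.int64(443), np.int64(175), np.int64(0)), (np.int64(442), np.int64(170), np.int64(1)), (np.int64(443), np.int64(165), np.int64(1)), (np.int64(443), np.int64(160), np.int64(-1)), (np.int64(442), np.int64(155), np.int64(0))]
247 [(np.int64(433), np.int64(165), np.int64(106)), (np.int64(435), np.int64(180), np.int64(2)), (np.int64(435), np.int64(175), np.int64(3)), (np.int64(435), np.int64(170), np.int64(0)), (np.int64(435), np.int64(166), np.int64(-3)), (np.int64(435), np.int64(160), np.int64(-1)), (np.int64(435), np.int64(156), np.int64(-5))]
```

Run:
```python
from plan import *
s=ctrl.snapshot("side");np.savez("side3.npz",**s)
g=cv2.resize(s["frame"][200:320,190:330],None,fx=5,fy=5,interpolation=cv2.INTER_CUBIC)
for dx in (-.0177,.0177,.031,-.031):
  for z in (0.002,.021,.06):
    p=proj(s,[[.493+dx,.192,z]])[0]; q=((p-[190,200])*5).astype(int); print(dx,z,p.round(1))
    cv2.circle(g,tuple(int(i) for i in q),3,(0,0,255) if abs(dx)<.02 else (0,255,255),-1)
cv2.imwrite("pics/c9.png",g)
st()
```

```text
-0.0177 0.002 [257.9 282.6]
-0.0177 0.021 [257.5 278. ]
-0.0177 0.06 [256.8 268.2]
0.0177 0.002 [244.3 276.9]
0.0177 0.021 [243.8 272.3]
0.0177 0.06 [242.6 262.3]
0.031 0.002 [239.3 274.8]
0.031 0.021 [238.7 270.1]
0.031 0.06 [237.4 260.1]
-0.031 0.002 [263.1 284.8]
-0.031 0.021 [262.8 280.3]
-0.031 0.06 [262.2 270.4]
t 4.15 tcp [493.1 192.3   2.3] a -93.00 tilt [-0. -0. -1.] F [-0.   0.   0.5] M [ 0.06 -0.06 -0.01] open 0.0351
```

View pics/c9.png

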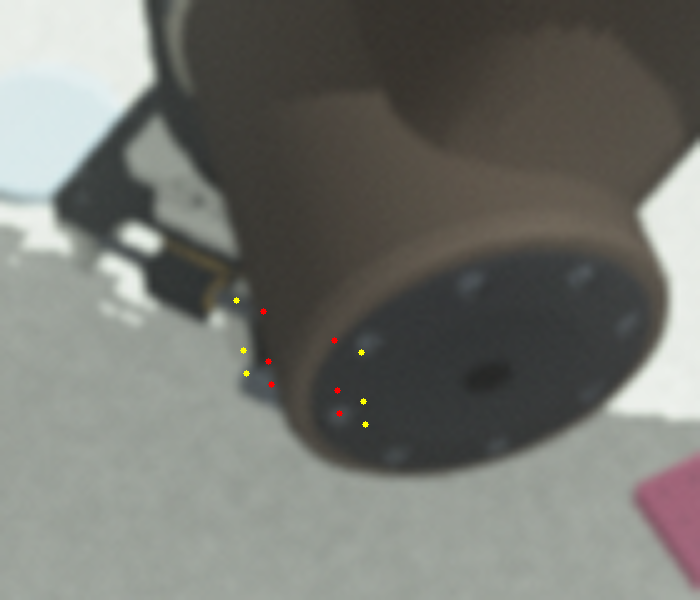

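Request:
servo_tool(
  motion=[
    {"offset":[-0.03,0,0],"roll":0,"claw":-0.2},
    {"offset":[-0.04,0,0],"roll":0,"claw":-0.2},
    {"offset":[-0.03,0,0],"roll":0,"claw":-0.2},
    {"offset":[0,0,0],"roll":0,"claw":-0.2},
  ],
)

```text
clock: 4.65
tool_pos: [0.4946, 0.1934, 0.105]
orientation: [-139.4, 89.7, 37.6]
force: [-0.5, -0.4, -0.4]
opening: 0.035
```

Run:
```python
from plan import *
s=ctrl.snapshot("side");np.savez("side3.npz",**s)
t=ctrl.snapshot("top")
cv2.imwrite("pics/d1.png",np.hstack([cv2.resize(x["frame"][160:300,170:300],None,fx=3,fy=3,interpolation=cv2.INTER_CUBIC) for x in (t,s)]))
st()
```

```text
t 4.75 tcp [493.  192.3 102.3] a -93.01 tilt [ 0.     0.001 -1.   ] F [-0.  -1.   0.1] M [0.09 0.   0.  ] open 0.0349
```

View pics/d1.png

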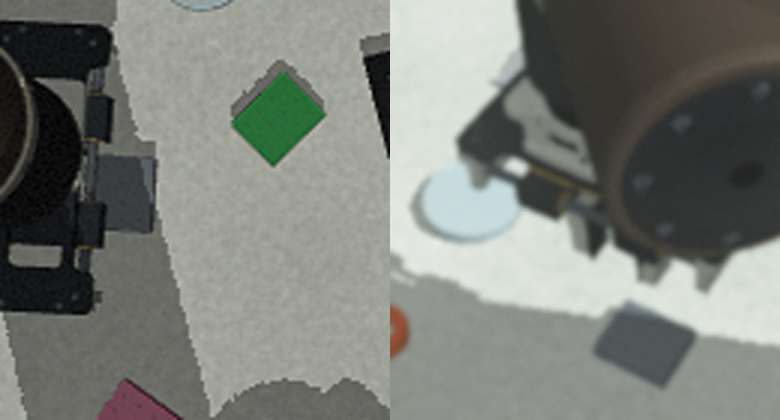

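Run:
```python
from plan import *
s=load("side3.npz")
print(proj(s,[[.493+.0177,.192,.102],[.493-.0177,.192,.102],[.493+.0177,.202,.102],[.493-.0177,.183,.102]]).round(1))
crop(s,"pics/d2.png",225,220,300,295,8)
c=cloud(s)
for uv in [(255,252),(256,248),(274,254),(275,250),(245,275),(255,280),(240,270),(250,283)]: print(uv,(c[uv[1],uv[0]]*1000).round())
```

```text
[[241.3 250.9]
 [256.  256.8]
 [239.  254.3]
 [258.  253.7]]
(255, 252) [468. 207. 141.]
(256, 248) [447. 235. 200.]
(274, 254) [409. 238. 208.]
(275, 250) [407. 236. 219.]
(245, 275) [507. 193.  14.]
(255, 280) [480. 196.  16.]
(240, 270) [530. 178.  -2.]
(250, 283) [489. 203.   6.]
```

View pics/d2.png

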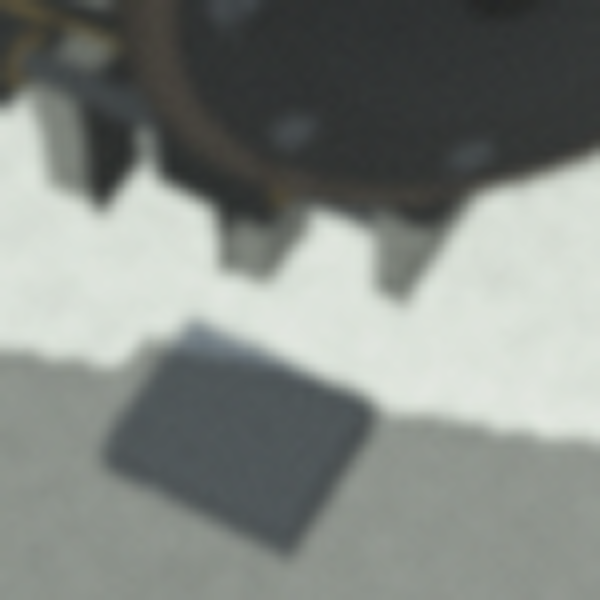

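Run:
```python
from plan import *
s=load("side3.npz")
c=cloud(s)
for v in range(228,262,2):
    print(v,[ (u,*(c[v,u]*1000).round().astype(int).tolist()) for u in (231,233,235,237,239,253,255,257,272,274,276)])
```

```text
228 [(231, 508, 221, 211), (233, 505, 219, 211), (235, 515, 198, 182), (237, 515, 191, 175), (239, 512, 190, 175), (253, 344, 409, 501), (255, 341, 408, 502), (257, 340, 407, 500), (272, 328, 397, 497), (274, 327, 396, 496), (276, 325, 394, 494)]
230 [(231, 506, 225, 211), (233, 503, 223, 210), (235, 499, 222, 212), (237, 495, 221, 212), (239, 512, 190, 169), (253, 343, 409, 498), (255, 342, 407, 497), (257, 340, 407, 498), (272, 328, 397, 493), (274, 327, 396, 493), (276, 325, 395, 492)]
232 [(231, 523, 203, 171), (233, 501, 226, 208), (235, 497, 225, 210), (237, 494, 222, 208), (239, 489, 223, 211), (253, 343, 409, 495), (255, 342, 408, 495), (257, 340, 407, 495), (272, 328, 398, 491), (274, 327, 396, 489), (276, 325, 394, 488)]
234 [(231, 524, 203, 164), (233, 519, 202, 166), (235, 514, 202, 168), (237, 492, 226, 207), (239, 488, 226, 210), (253, 343, 410, 492), (255, 342, 408, 491), (257, 340, 407, 491), (272, 328, 398, 487), (274, 327, 396, 486), (276, 326, 394, 484)]
236 [(231, 524, 204, 159), (233, 518, 204, 162), (235, 515, 202, 162), (237, 512, 199, 160), (239, 511, 193, 153
[... 2324 characters left out ...]
 [(231, 570, 152, -2), (233, 565, 151, -1), (235, 561, 148, -2), (237, 557, 146, -1), (239, 552, 144, -1), (253, 522, 129, -2), (255, 518, 126, -3), (257, 514, 125, -2), (272, 414, 237, 198), (274, 409, 237, 201), (276, 407, 234, 199)]
258 [(231, 567, 157, -3), (233, 563, 154, -3), (235, 558, 153, -1), (237, 554, 151, -2), (239, 203, 636, 821), (253, 520, 133, -4), (255, 514, 133, 0), (257, 510, 131, 0), (272, 477, 116, 1), (274, 474, 112, -2), (276, 470, 110, -2)]
260 [(231, 564, 163, -1), (233, 559, 162, 1), (235, 555, 158, -2), (237, 551, 155, -3), (239, 546, 154, -1), (253, 516, 140, 0), (255, 511, 139, 1), (257, 507, 136, 0), (272, 475, 120, -1), (274, 471, 119, 0), (276, 467, 116, -1)]
```

Request:
servo_tool(
  motion=[
    {"offset":[0,0,0],"roll":0,"claw":0.6},
    {"offset":[0,0,0],"roll":0,"claw":0.6},
    {"offset":[0,0,0],"roll":0,"claw":0.6},
    {"offset":[0,0,0],"roll":0,"claw":0.6},
  ],
)

```text
clock: 5.25
tool_pos: [0.4931, 0.1922, 0.1021]
orientation: [46.2, 90.0, -136.8]
force: [0.5, 0.3, 0.1]
opening: 0.0677
```

Run:
```python
from plan import *
s=ctrl.snapshot("side");np.savez("side4.npz",**s)
crop(s,"pics/d3.png",205,200,305,300,6)
o,R,a=st()
c=cloud(s)
m=(abs(c[:,:,1]-.192)<.02)&(c[:,:,2]>.05)&(c[:,:,2]<.2)&(abs(c[:,:,0]-.493)<.12)
P=c[m]*1000
for lo in range(400,600,8):
    q=P[(P[:,0]>=lo)&(P[:,0]<lo+8)]
    if len(q)>3: print(lo,len(q),q[:,2].min().round(),q[:,1].min().round(),q[:,1].max().round())
```

```text
t 5.30 tcp [493.1 192.3 102.2] a -93.00 tilt [-0. -0. -1.] F [-0.  -0.5  0.4] M [ 0.1  -0.08 -0.03] open 0.0685
400 5 191.0 203.0 210.0
440 40 128.0 185.0 208.0
448 22 128.0 204.0 208.0
456 8 125.0 203.0 205.0
520 62 126.0 180.0 202.0
528 79 128.0 185.0 210.0
536 37 127.0 200.0 203.0
544 5 152.0 200.0 202.0
568 7 193.0 198.0 208.0
```

View pics/d3.png

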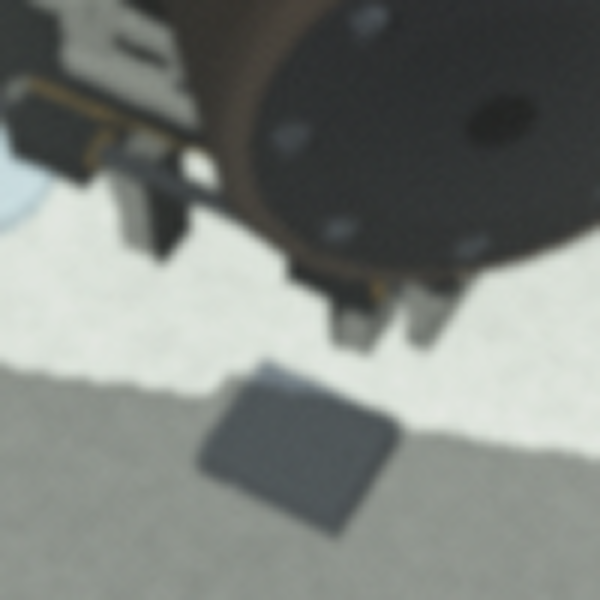

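Request:
servo_tool(
  motion=[
    {"offset":[0.03,0,0],"roll":0,"claw":1},
    {"offset":[0.04,0,0],"roll":0,"claw":1},
    {"offset":[0.035,0,0],"roll":0,"claw":1},
    {"offset":[0.01,0,0],"roll":0,"claw":1},
    {"offset":[0.0,0,0],"roll":0,"claw":1},
  ],
)

```text
clock: 5.92
tool_pos: [0.4932, 0.1923, -0.0127]
orientation: [57.3, 89.9, -125.7]
force: [0.6, 0.2, -0.1]
opening: 0.0878
```

Request:
servo_tool(
  motion=[
    {"offset":[0.004,0,0],"roll":0,"claw":1},
    {"offset":[0.003,0,0],"roll":0,"claw":1},
    {"offset":[0,0,0],"roll":0,"claw":1},
  ],
)

```text
clock: 6.3
tool_pos: [0.4933, 0.1925, -0.0192]
orientation: [-134.8, 90.0, 42.2]
force: [0.2, 0.6, -0.4]
opening: 0.0877
```

Request:
servo_tool(
  motion=[
    {"offset":[0.002,0,0],"roll":0,"claw":1},
    {"offset":[0.001,0,0],"roll":0,"claw":1},
    {"offset":[0,0,0],"roll":0,"claw":0.35},
    {"offset":[0,0,0],"roll":0,"claw":0.35},
    {"offset":[0,0,0],"roll":0,"claw":0.35},
    {"offset":[0,0,0],"roll":0,"claw":0.35},
    {"offset":[0,0,0],"roll":0,"claw":0.3},
  ],
)

```text
clock: 7.18
tool_pos: [0.4931, 0.1923, -0.0226]
orientation: [25.3, 90.0, -157.7]
force: [1.3, 0.6, 1.2]
opening: 0.0617
```

Request:
servo_tool(
  motion=[
    {"offset":[-0.02,0,0],"roll":0,"claw":0.3},
    {"offset":[-0.03,0,0],"roll":0,"claw":0.3},
    {"offset":[-0.03,0,0],"roll":0,"claw":0.3},
    {"offset":[0,0,0],"roll":0,"claw":0.3},
  ],
)

```text
clock: 7.68
tool_pos: [0.4946, 0.1934, 0.0597]
orientation: [-139.0, 89.7, 38.0]
force: [-0.1, 1.5, -1.2]
opening: 0.0618
```

Run:
```python
from plan import *
s=ctrl.snapshot("side");np.savez("side5.npz",**s)
t=ctrl.snapshot("top");np.savez("top5.npz",**t)
cv2.imwrite("pics/d4.png",np.hstack([cv2.resize(x["frame"][170:290,180:290],None,fx=3.5,fy=3.5,interpolation=cv2.INTER_CUBIC) for x in (t,s)]))
st()
c=cloud(t); print((c[214:236:4,212:224:3]*1000).round()[:,:,:].tolist())
```

```text
t 7.78 tcp [492.9 192.3  57.3] a -93.01 tilt [ 0.  0. -1.] F [ 0.5 -0.8 -1.8] M [ 0.11  0.01 -0.03] open 0.0619
[[[509.0, 159.0, 95.0], [508.0, 152.0, 99.0], [518.0, 162.0, -1.0], [518.0, 154.0, -2.0]], [[500.0, 160.0, 93.0], [500.0, 153.0, 92.0], [508.0, 161.0, -1.0], [508.0, 154.0, -2.0]], [[490.0, 159.0, 97.0], [491.0, 153.0, 90.0], [498.0, 161.0, -1.0], [498.0, 154.0, -1.0]], [[481.0, 158.0, 98.0], [482.0, 153.0, 87.0], [488.0, 161.0, -1.0], [488.0, 154.0, -3.0]], [[472.0, 160.0, 90.0], [472.0, 153.0, 86.0], [478.0, 161.0, 0.0], [478.0, 153.0, -1.0]], [[463.0, 159.0, 94.0], [463.0, 154.0, 81.0], [468.0, 161.0, -0.0], [468.0, 154.0, -4.0]]]
```

View pics/d4.png

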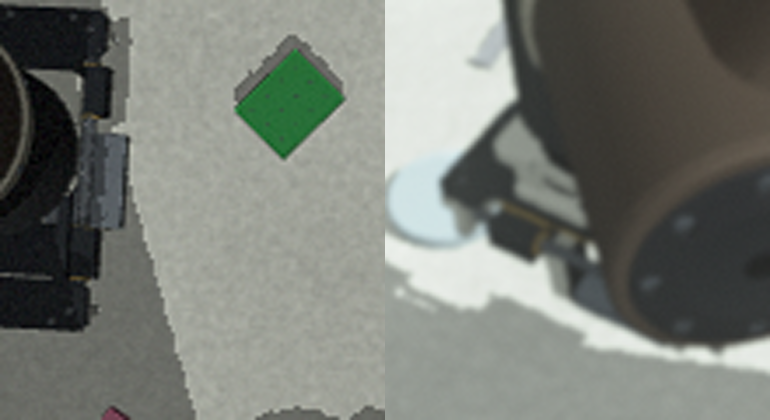

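Run:
```python
from plan import *
w=s2w(-115,-25); print(w)
plan([*w,.0573],-76.04,6,p0=[.4929,.1923,.0573],a0=-93)
```

```text
[ 0.46559528 -0.01992771]
t 7.78 tcp [492.9 192.3  57.3] a -93.01 tilt [ 0.  0. -1.] F [ 0.5 -0.8 -1.8] M [ 0.11  0.01 -0.03] open 0.0619
0 [-0.      0.0356  0.0027] roll -2.83
1 [-0.      0.0354  0.0044] roll -2.83
2 [-0.      0.0351  0.0062] roll -2.83
3 [-0.      0.0348  0.0079] roll -2.83
4 [-0.      0.0343  0.0096] roll -2.83
5 [-0.      0.0338  0.0113] roll -2.83
```

Request:
servo_tool(
  motion=[
    {"offset":[0,0.0356,0.0027],"roll":-2.83,"claw":0.3},
    {"offset":[0,0.0354,0.0044],"roll":-2.83,"claw":0.3},
    {"offset":[0,0.0351,0.0062],"roll":-2.83,"claw":0.3},
    {"offset":[0,0.0348,0.0079],"roll":-2.83,"claw":0.3},
    {"offset":[0,0.0343,0.0096],"roll":-2.83,"claw":0.3},
    {"offset":[0,0.0338,0.0113],"roll":-2.83,"claw":0.3},
    {"offset":[0.03,0,0],"roll":0,"claw":0.3},
    {"offset":[0.017,0,0],"roll":0,"claw":0.3},
    {"offset":[0,0,0],"roll":0,"claw":0.3},
  ],
)

```text
clock: 8.9
tool_pos: [0.464, -0.0207, 0.0085]
orientation: [5.3, 89.7, -160.8]
force: [-0.2, -0.1, -0.3]
opening: 0.0617
```

Run:
```python
from plan import *
s=ctrl.snapshot("side");np.savez("side6.npz",**s)
t=ctrl.snapshot("top");np.savez("top6.npz",**t)
cv2.imwrite("pics/d5.png",np.hstack([cv2.resize(x["frame"][150:280,u:u+110],None,fx=3.5,fy=3.5,interpolation=cv2.INTER_CUBIC) for x,u in ((t,250),(s,240))]))
o,R,a=st(); print(w2s(o["tool_pos"]))
c=cloud(t); m=np.array([ (c[v,u]*1000).round().tolist()+[u,v] for v in range(200,260,5) for u in range(290,330,4) if 0.03<c[v,u,2]<.07]); 
for r in m: print(r, w2s(r[:2]/1000).round())
```

```text
t 9.00 tcp [465.7 -20.   10.1] a -76.01 tilt [-0.001 -0.001 -1.   ] F [ 0.1  0.2 -1. ] M [ 0.09 -0.06  0.02] open 0.0617
[-114.89943059  -24.95774081]
```

View pics/d5.png

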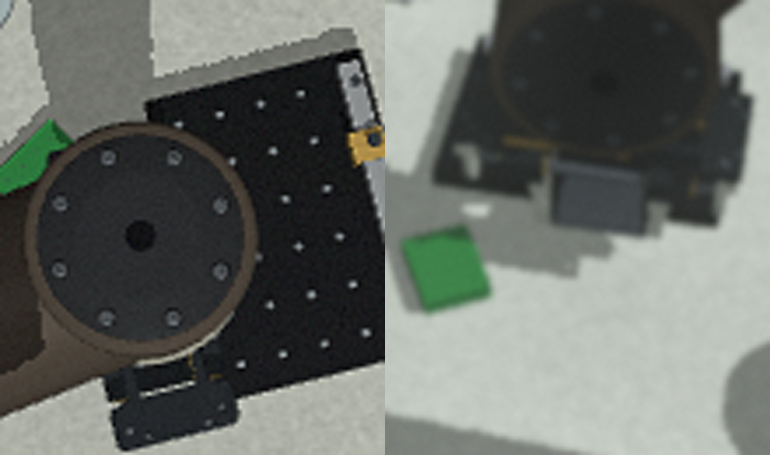

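Request:
servo_tool(
  motion=[
    {"offset":[0,0.005,0],"roll":0,"claw":0.3},
    {"offset":[0.01,0,0],"roll":0,"claw":0.3},
    {"offset":[0.002,0,0],"roll":0,"claw":0.3},
    {"offset":[0.002,0,0],"roll":0,"claw":0.3},
    {"offset":[0.002,0,0],"roll":0,"claw":0.3},
  ],
)

```text
clock: 9.62
tool_pos: [0.4668, -0.0246, -0.0052]
orientation: [-7.1, 90.0, -173.1]
force: [-4.6, 4.1, 10.6]
opening: 0.0618
```

Request:
servo_tool(
  motion=[
    {"offset":[0.002,0,0],"roll":0,"claw":0.3},
    {"offset":[0.002,0,0],"roll":0,"claw":0.3},
    {"offset":[0.002,0,0],"roll":0,"claw":0.3},
  ],
)

```text
clock: 10.0
tool_pos: [0.4668, -0.0245, -0.0111]
orientation: [-35.1, 90.0, 158.9]
force: [-5.2, 2.9, 9.6]
opening: 0.0618
```

```bash
cat > look.py <<'E'
from plan import *
n=sys.argv[1]; bx=[int(v) for v in sys.argv[2].split(",")] if len(sys.argv)>2 else [250,150,330,240]
s=ctrl.snapshot("side");np.savez(f"side{n}.npz",**s)
f=min(800/(bx[2]-bx[0]),600/(bx[3]-bx[1]))
crop(s,f"pics/e{n}.png",*bx,f)
o,R,a=st(); print("stage xy",w2s(o["tool_pos"]).round(1))
E
python3 look.py 7
```

```text
t 10.05 tcp [466.8 -24.5 -11.3] a -76.00 tilt [-0.  0. -1.] F [-4.4  2.8 10. ] M [ 1.08  1.67 -0.07] open 0.0619
stage xy [-110.2  -24.9]
```

View pics/e7.png

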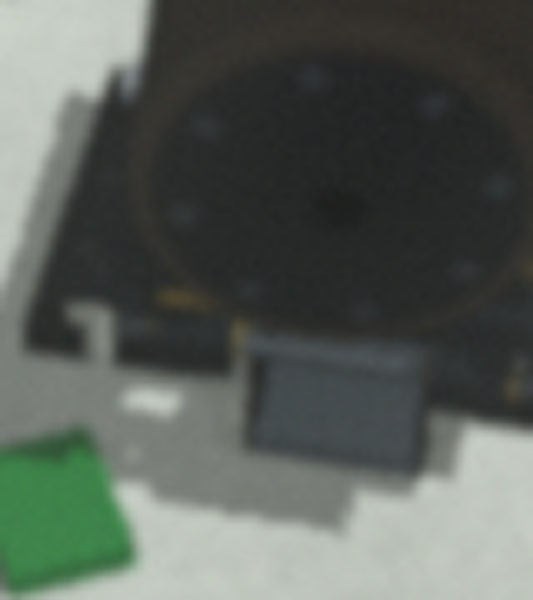

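Request:
servo_tool(
  motion=[
    {"offset":[0.002,0.001,0],"roll":0,"claw":0.3},
    {"offset":[0.002,0.002,0],"roll":0,"claw":0.3},
    {"offset":[0.002,0.002,0],"roll":0,"claw":0.3},
    {"offset":[0,0.003,0],"roll":0,"claw":0.3},
    {"offset":[0,0.002,0],"roll":0,"claw":0.3},
  ],
)

```text
clock: 10.68
tool_pos: [0.4705, -0.0324, -0.0168]
orientation: [-148.1, 89.8, 45.9]
force: [-7.1, 19.9, 12.6]
opening: 0.062
```

Request:
servo_tool(
  motion=[
    {"offset":[0,0.002,0],"roll":0,"claw":0.3},
    {"offset":[0,0.002,0],"roll":0,"claw":0.3},
    {"offset":[0,0.002,0],"roll":0,"claw":0.3},
  ],
)

```text
clock: 11.05
tool_pos: [0.4726, -0.0372, -0.0165]
orientation: [-150.2, 89.7, 43.8]
force: [-10.0, 27.3, 15.4]
opening: 0.0614
```

```bash
python3 look.py 8
```

```text
t 11.10 tcp [472.6 -37.4 -16.4] a -75.98 tilt [ 0.004  0.003 -1.   ] F [-8.9 22.  15.9] M [ 7.9   2.95 -0.07] open 0.0615
stage xy [-96.3 -22.4]
```

View pics/e8.png

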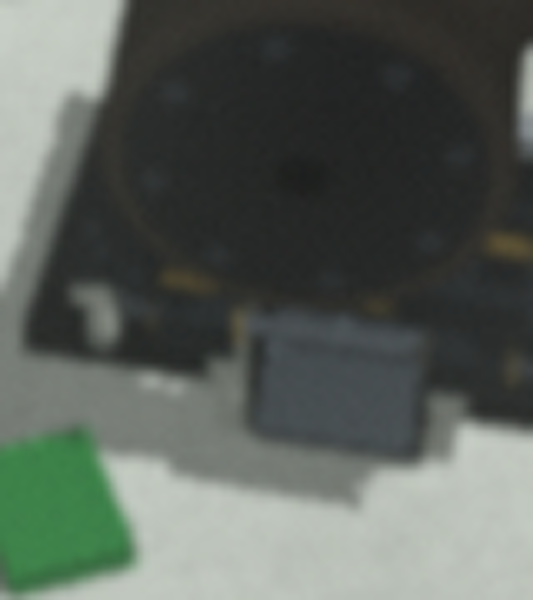

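```bash
cat > tilt.py <<'E'
from plan import *
def fit(s,box,yr=25):
    c=cloud(s)[box[1]:box[3],box[0]:box[2]].reshape(-1,3)
    A=c-c.mean(0)
    # robust
    for _ in range(5):
        U,S,V=np.linalg.svd(c-np.median(c,0),full_matrices=False); n=V[2]; r=np.abs((c-np.median(c,0))@n); c=c[r<max(.002,np.percentile(r,80))]
    n=n*np.sign(n[2]); 
    return c.mean(0),n,np.array([n[:2]@SX,n[:2]@SY,n[2]])
E
python3 - <<'E'
from tilt import *
for f,b in [("side6.npz",(288,199,302,211)),("side7.npz",(291,207,311,217)),("side8.npz",(291,204,311,213))]:
    m,n,ns=fit(load(f),b); print(f,(m*1000).round(1),ns.round(3),"tilt",np.degrees(np.arctan2(-ns[0],ns[2])).round(1), w2s(m).round(1))
s=load("side8.npz");c=cloud(s)
for v in range(192,224,2): print(v,[ (w2s(c[v,u]).round(0).tolist(),round(c[v,u,2]*1000)) for u in (295,301,307)])
E
```

```text
side6.npz [469.7  -9.2  69.1] [0.279 0.884 0.375] tilt -36.7 [-124.4  -18.5]
side7.npz [467.5 -27.6  29.5] [-0.174  0.011  0.985] tilt 10.0 [-107.1  -25. ]
side8.npz [468.2 -27.3  42.6] [0.732 0.081 0.676] tilt -47.3 [-107.2  -24.3]
192 [([-354.0, -48.0], 349), ([-354.0, -58.0], 351), ([-354.0, -67.0], 352)]
194 [([-354.0, -48.0], 344), ([-354.0, -58.0], 346), ([-351.0, -67.0], 345)]
196 [([-354.0, -48.0], 339), ([-352.0, -58.0], 339), ([-120.0, -40.0], 101)]
198 [([-75.0, -4.0], 41), ([-71.0, -19.0], 40), ([-48.0, -32.0], 19)]
200 [([-127.0, -13.0], 89), ([-125.0, -27.0], 89), ([-74.0, -36.0], 39)]
202 [([-84.0, -6.0], 35), ([-128.0, -28.0], 86), ([-128.0, -42.0], 89)]
204 [([-88.0, -7.0], 32), ([-88.0, -22.0], 35), ([-83.0, -37.0], 34)]
206 [([-91.0, -8.0], 28), ([-91.0, -23.0], 31), ([-87.0, -38.0], 31)]
208 [([-95.0, -9.0], 25), ([-95.0, -24.0], 28), ([-95.0, -39.0], 32)]
210 [([-100.0, -10.0], 23), ([-100.0, -25.0], 26), ([-97.0, -40.0], 26)]
212 [([-109.0, -11.0], 26), ([-105.0, -26.0], 25), ([-101.0, -41.0], 24)]
214 [([-112.0, -12.0], 21), ([-111.0, -27.0], 23), ([-109.0, -42.0], 24)]
216 [([-113.0, -12.0], 15), ([-114.0, -28.0], 19), ([-109.0, -42.0], 18)]
218 [([-105.0, -11.0], -2), ([-103.0, -26.0], -1), ([-111.0, -43.0], 11)]
220 [([-111.0, -12.0], -3), ([-109.0, -28.0], -1), ([-106.0, -43.0], -2)]
222 [([-120.0, -14.0], -1), ([-118.0, -29.0], 1), ([-116.0, -44.0], 2)]
```

Request:
servo_tool(
  motion=[
    {"offset":[0,-0.005,0],"roll":0,"claw":0.3},
    {"offset":[0.001,-0.002,0],"roll":0,"claw":0.3},
    {"offset":[0.002,0,0],"roll":0,"claw":0.3},
    {"offset":[0.002,0,0],"roll":0,"claw":0.3},
    {"offset":[0,0,0],"roll":0,"claw":0.3},
  ],
)

```text
clock: 11.72
tool_pos: [0.4697, -0.0336, -0.022]
orientation: [150.5, 90.0, -15.5]
force: [-2.5, 1.4, 13.4]
opening: 0.0618
```

```bash
python3 look.py 9
python3 - <<'E'
from tilt import *
s=load("side9.npz");c=cloud(s)
for v in range(196,224,2): print(v,[ (w2s(c[v,u]).round(0).tolist(),round(c[v,u,2]*1000)) for u in (295,301,307)])
E
```

```text
t 11.78 tcp [469.7 -33.6 -22. ] a -76.00 tilt [ 0.001 -0.    -1.   ] F [-3.8  1.1 13.4] M [ 0.55  1.1  -0.07] open 0.0617
stage xy [-100.7  -24.3]
196 [([-361.0, -50.0], 347), ([-360.0, -59.0], 348), ([-359.0, -68.0], 349)]
198 [([-360.0, -49.0], 341), ([-359.0, -59.0], 342), ([-358.0, -68.0], 343)]
200 [([-358.0, -49.0], 335), ([-356.0, -59.0], 335), ([-357.0, -68.0], 337)]
202 [([-129.0, -13.0], 84), ([-83.0, -22.0], 38), ([-80.0, -37.0], 38)]
204 [([-132.0, -14.0], 80), ([-131.0, -28.0], 82), ([-131.0, -43.0], 85)]
206 [([-92.0, -8.0], 29), ([-90.0, -23.0], 31), ([-134.0, -44.0], 81)]
208 [([-97.0, -9.0], 27), ([-95.0, -24.0], 28), ([-91.0, -39.0], 28)]
210 [([-103.0, -10.0], 26), ([-100.0, -25.0], 26), ([-98.0, -40.0], 27)]
212 [([-106.0, -11.0], 22), ([-105.0, -26.0], 24), ([-101.0, -41.0], 23)]
214 [([-110.0, -11.0], 19), ([-105.0, -26.0], 17), ([-106.0, -42.0], 22)]
216 [([-114.0, -12.0], 16), ([-110.0, -27.0], 15), ([-111.0, -43.0], 19)]
218 [([-117.0, -13.0], 11), ([-118.0, -28.0], 16), ([-115.0, -43.0], 16)]
220 [([-112.0, -12.0], -2), ([-112.0, -28.0], 1), ([-118.0, -44.0], 12)]
222 [([-120.0, -14.0], -1), ([-119.0, -29.0], 2), ([-114.0, -44.0], 0)]
```

Request:
servo_tool(
  motion=[
    {"offset":[0,0,0],"roll":0,"claw":0.45},
    {"offset":[0,0,0],"roll":0,"claw":0.6},
    {"offset":[0,0,0],"roll":0,"claw":0.8},
    {"offset":[0,0,0],"roll":0,"claw":0.8},
  ],
)

```text
clock: 12.28
tool_pos: [0.4692, -0.0336, -0.0228]
orientation: [5.9, 90.0, -160.1]
force: [-0.1, 0.3, 0.5]
opening: 0.0779
```

```bash
python3 look.py 10
python3 - <<'E'
from tilt import *
s=load("side10.npz");c=cloud(s)
for v in range(196,224,2): print(v,[ (w2s(c[v,u]).round(0).tolist(),round(c[v,u,2]*1000)) for u in (295,301,307)])
E
```

```text
t 12.32 tcp [469.2 -33.6 -22.8] a -76.02 tilt [-0. -0. -1.] F [ 0.2  0.  -0.2] M [ 0.09 -0.05 -0.03] open 0.0782
stage xy [-100.9  -24.8]
196 [([-361.0, -50.0], 347), ([-361.0, -59.0], 349), ([-361.0, -68.0], 351)]
198 [([-362.0, -50.0], 344), ([-359.0, -59.0], 343), ([-359.0, -68.0], 344)]
200 [([-359.0, -49.0], 336), ([-359.0, -59.0], 337), ([-357.0, -68.0], 338)]
202 [([-126.0, -13.0], 81), ([-79.0, -21.0], 34), ([-79.0, -37.0], 37)]
204 [([-132.0, -14.0], 80), ([-131.0, -28.0], 83), ([-130.0, -43.0], 85)]
206 [([-92.0, -8.0], 29), ([-89.0, -23.0], 30), ([-135.0, -44.0], 83)]
208 [([-94.0, -8.0], 24), ([-96.0, -24.0], 29), ([-94.0, -39.0], 30)]
210 [([-99.0, -9.0], 21), ([-100.0, -25.0], 26), ([-98.0, -40.0], 27)]
212 [([-104.0, -10.0], 20), ([-100.0, -25.0], 19), ([-100.0, -41.0], 22)]
214 [([-109.0, -11.0], 17), ([-106.0, -26.0], 18), ([-106.0, -42.0], 22)]
216 [([-114.0, -12.0], 16), ([-110.0, -27.0], 15), ([-109.0, -42.0], 17)]
218 [([-119.0, -13.0], 14), ([-116.0, -28.0], 14), ([-116.0, -44.0], 17)]
220 [([-114.0, -13.0], 0), ([-113.0, -28.0], 3), ([-120.0, -44.0], 15)]
222 [([-120.0, -14.0], -1), ([-115.0, -29.0], -3), ([-113.0, -44.0], -1)]
```

View pics/e10.png

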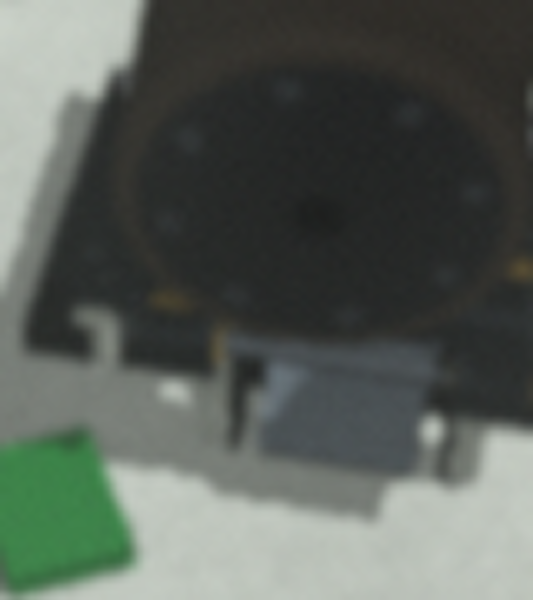

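Request:
servo_tool(
  motion=[
    {"offset":[-0.022,0,0],"roll":0,"claw":0.9},
    {"offset":[0,0.012,0],"roll":0,"claw":0.9},
    {"offset":[0,0.012,0],"roll":0,"claw":0.9},
    {"offset":[0.001,0,0],"roll":0,"claw":0.9},
    {"offset":[0,0,0],"roll":0,"claw":0.3},
    {"offset":[0,0,0],"roll":0,"claw":0.3},
    {"offset":[0,0,0],"roll":0,"claw":0.3},
    {"offset":[0,0,0],"roll":0,"claw":0.3},
  ],
)

```text
clock: 13.32
tool_pos: [0.475, -0.0567, -0.0017]
orientation: [-2.7, 90.0, -168.7]
force: [-0.2, 0.3, -1.2]
opening: 0.0616
```

Request:
servo_tool(
  motion=[
    {"offset":[-0.0045,0.007,0],"roll":0,"claw":0.3},
    {"offset":[-0.004,0.007,0],"roll":0,"claw":0.3},
    {"offset":[0,0,0],"roll":0,"claw":0.3},
  ],
)

```text
clock: 13.7
tool_pos: [0.4791, -0.0709, 0.0076]
orientation: [167.5, 89.9, 1.4]
force: [-0.7, -0.8, 5.0]
opening: 0.0617
```

```bash
python3 look.py 11
python3 - <<'E'
from tilt import *
s=load("side11.npz");c=cloud(s)
for v in range(190,224,2): print(v,[ (w2s(c[v,u]).round(0).tolist(),round(c[v,u,2]*1000)) for u in (292,298,304,310)])
E
```

```text
t 13.75 tcp [479.1 -70.8   7.5] a -76.05 tilt [ 0.001  0.    -1.   ] F [-0.9 -0.7  5. ] M [0.11 0.2  0.02] open 0.0614
stage xy [-62.4 -24.1]
190 [([-58.0, 7.0], 51), ([-26.0, -4.0], 22), ([-20.0, -19.0], 19), ([-19.0, -36.0], 21)]
192 [([-63.0, 6.0], 49), ([-33.0, -5.0], 21), ([-24.0, -20.0], 16), ([-25.0, -37.0], 20)]
194 [([-67.0, 5.0], 45), ([-62.0, -10.0], 44), ([-64.0, -26.0], 49), ([-32.0, -38.0], 19)]
196 [([-72.0, 4.0], 44), ([-69.0, -11.0], 44), ([-69.0, -27.0], 47), ([-67.0, -42.0], 49)]
198 [([-74.0, 4.0], 38), ([-75.0, -12.0], 42), ([-72.0, -27.0], 42), ([-70.0, -43.0], 44)]
200 [([-80.0, 3.0], 37), ([-76.0, -13.0], 37), ([-75.0, -28.0], 39), ([-73.0, -43.0], 39)]
202 [([-87.0, 1.0], 37), ([-80.0, -13.0], 33), ([-82.0, -29.0], 38), ([-79.0, -44.0], 39)]
204 [([-90.0, 0.0], 33), ([-87.0, -15.0], 33), ([-86.0, -30.0], 35), ([-82.0, -45.0], 34)]
206 [([-95.0, -0.0], 31), ([-91.0, -15.0], 30), ([-89.0, -31.0], 31), ([-87.0, -46.0], 33)]
208 [([-100.0, -1.0], 28), ([-100.0, -17.0], 33), ([-92.0, -31.0], 27), ([-93.0, -47.0], 31)]
210 [([-104.0, -2.0], 25), ([-102.0, -17.0], 26), ([-99.0, -33.0], 27), ([-101.0, -48.0], 33)]
212 [([-85.0, 1.0], -4), ([-103.0, -18.0], 21), ([-103.0, -33.0], 24), ([-99.0, -48.0], 23)]
214 [([-91.0, -0.0], -5), ([-92.0, -16.0], 0), ([-87.0, -32.0], -2), ([-106.0, -49.0], 23)]
216 [([-101.0, -2.0], -1), ([-99.0, -18.0], 0), ([-95.0, -33.0], -1), ([-94.0, -49.0], 2)]
218 [([-109.0, -4.0], 1), ([-105.0, -19.0], 0), ([-99.0, -34.0], -4), ([-98.0, -49.0], -1)]
220 [([-116.0, -5.0], 0), ([-112.0, -20.0], 0), ([-109.0, -35.0], 0), ([-106.0, -51.0], 0)]
222 [([-122.0, -6.0], 0), ([-115.0, -21.0], -4), ([-116.0, -37.0], 0), ([-112.0, -52.0], -1)]
```

View pics/e11.png

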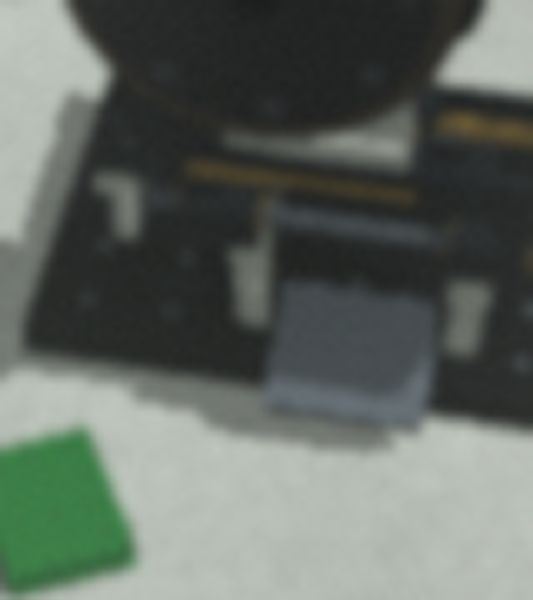

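Request:
servo_tool(
  motion=[
    {"offset":[0.001,-0.004,0],"roll":0,"claw":0.3},
    {"offset":[0.0,0,0],"roll":0,"claw":0.43},
    {"offset":[0.0,0,0],"roll":0,"claw":0.6},
    {"offset":[0.0,0,0],"roll":0,"claw":0.9},
    {"offset":[0.0,0,0],"roll":0,"claw":0.9},
  ],
)

```text
clock: 14.38
tool_pos: [0.4775, -0.0665, 0.0058]
orientation: [17.1, 90.0, -148.9]
force: [-0.7, -0.8, -0.3]
opening: 0.0818
```

```bash
python3 look.py 12
python3 - <<'E'
from tilt import *
s=load("side12.npz");c=cloud(s)
for v in range(184,224,2): print(v,[ (w2s(c[v,u]).round(0).tolist(),round(c[v,u,2]*1000)) for u in (295,301,307,312)])
E
```

```text
t 14.43 tcp [477.5 -66.5   5.8] a -76.02 tilt [-0. -0. -1.] F [ 0.1 -0.6  0. ] M [ 0.05 -0.07  0.02] open 0.0825
stage xy [-66.9 -24.7]
184 [([-96.0, -6.0], 112), ([1.0, -8.0], 19), ([4.0, -24.0], 20), ([7.0, -37.0], 19)]
186 [([-101.0, -7.0], 110), ([-99.0, -22.0], 111), ([-97.0, -36.0], 112), ([-93.0, -48.0], 110)]
188 [([-19.0, 5.0], 21), ([-15.0, -10.0], 20), ([-99.0, -37.0], 107), ([-100.0, -49.0], 110)]
190 [([-26.0, 4.0], 20), ([-20.0, -11.0], 17), ([-17.0, -27.0], 18), ([-15.0, -41.0], 19)]
192 [([-33.0, 3.0], 20), ([-29.0, -13.0], 19), ([-26.0, -29.0], 20), ([-21.0, -42.0], 17)]
194 [([-41.0, 2.0], 20), ([-37.0, -14.0], 20), ([-33.0, -30.0], 19), ([-31.0, -43.0], 20)]
196 [([-46.0, 0.0], 18), ([-47.0, -16.0], 23), ([-39.0, -31.0], 17), ([-36.0, -44.0], 17)]
198 [([-78.0, -5.0], 44), ([-77.0, -20.0], 46), ([-69.0, -35.0], 41), ([-42.0, -45.0], 16)]
200 [([-82.0, -6.0], 41), ([-82.0, -21.0], 45), ([-82.0, -37.0], 48), ([-80.0, -49.0], 48)]
202 [([-85.0, -6.0], 37), ([-82.0, -21.0], 37), ([-82.0, -37.0], 40), ([-80.0, -49.0], 41)]
204 [([-89.0, -7.0], 33), ([-87.0, -22.0], 35),
[... 197 characters left out ...]
.0], 27), ([-92.0, -52.0], 32)]
210 [([-99.0, -9.0], 22), ([-96.0, -24.0], 22), ([-96.0, -40.0], 25), ([-94.0, -53.0], 27)]
212 [([-102.0, -10.0], 18), ([-100.0, -25.0], 19), ([-100.0, -41.0], 22), ([-99.0, -53.0], 24)]
214 [([-105.0, -11.0], 14), ([-104.0, -26.0], 15), ([-100.0, -41.0], 15), ([-102.0, -54.0], 20)]
216 [([-107.0, -11.0], 8), ([-106.0, -27.0], 11), ([-103.0, -42.0], 11), ([-102.0, -55.0], 12)]
218 [([-109.0, -12.0], 2), ([-103.0, -26.0], -1), ([-99.0, -42.0], -2), ([-109.0, -56.0], 13)]
220 [([-113.0, -12.0], -1), ([-109.0, -28.0], -2), ([-108.0, -43.0], 1), ([-102.0, -55.0], -3)]
222 [([-120.0, -14.0], -1), ([-115.0, -29.0], -2), ([-111.0, -44.0], -4), ([-110.0, -57.0], -2)]
```

View pics/e12.png

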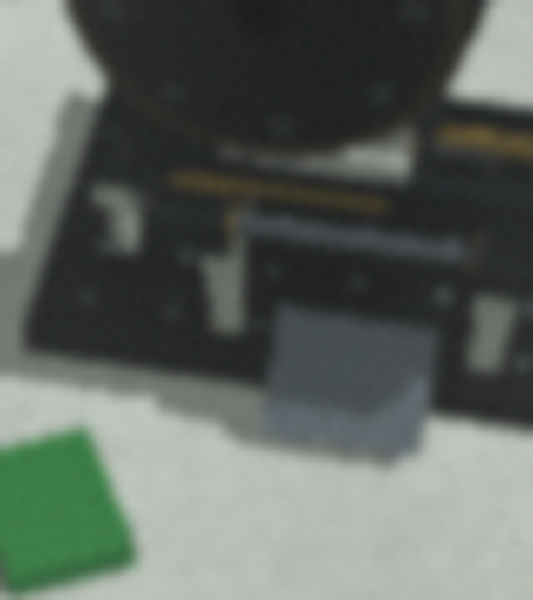

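Request:
servo_tool(
  motion=[
    {"offset":[0.003,-0.007,0],"roll":0,"claw":0.9},
    {"offset":[0,0,0],"roll":0,"claw":0.9},
    {"offset":[0,0,0],"roll":0,"claw":0.3},
    {"offset":[0,0,0],"roll":0,"claw":0.3},
    {"offset":[0,0,0],"roll":0,"claw":0.3},
    {"offset":[0,0,0],"roll":0,"claw":0.3},
    {"offset":[-0.005,0.003,0],"roll":0,"claw":0.3},
    {"offset":[0,0.001,0],"roll":0,"claw":0.3},
    {"offset":[0,0,0],"roll":0,"claw":0.3},
  ],
)

```text
clock: 15.55
tool_pos: [0.4768, -0.0637, 0.0079]
orientation: [-164.9, 90.0, 29.1]
force: [0.2, 0.1, -1.3]
opening: 0.0614
```

```bash
python3 look.py 13
python3 - <<'E'
from tilt import *
s=load("side13.npz");c=cloud(s)
for v in range(184,224,2): print(v,[ (w2s(c[v,u]).round(0).tolist(),round(c[v,u,2]*1000)) for u in (295,301,307,312)])
E
```

```text
t 15.60 tcp [476.8 -63.7   7.9] a -76.03 tilt [ 0.  0. -1.] F [-0.6 -0.3 -0.5] M [ 0.03 -0.04 -0.03] open 0.0615
stage xy [-69.8 -24.7]
184 [([-95.0, -6.0], 111), ([1.0, -7.0], 19), ([1.0, -24.0], 22), ([10.0, -37.0], 17)]
186 [([-101.0, -7.0], 110), ([-104.0, -22.0], 116), ([-99.0, -36.0], 114), ([-97.0, -48.0], 114)]
188 [([-16.0, 6.0], 18), ([-14.0, -10.0], 19), ([-102.0, -37.0], 110), ([-102.0, -49.0], 113)]
190 [([-23.0, 5.0], 18), ([-22.0, -11.0], 19), ([-18.0, -27.0], 19), ([-14.0, -40.0], 17)]
192 [([-33.0, 3.0], 20), ([-27.0, -12.0], 17), ([-27.0, -29.0], 20), ([-24.0, -42.0], 21)]
194 [([-68.0, -3.0], 49), ([-37.0, -14.0], 19), ([-31.0, -30.0], 17), ([-30.0, -43.0], 18)]
196 [([-75.0, -4.0], 48), ([-75.0, -20.0], 52), ([-75.0, -35.0], 54), ([-39.0, -44.0], 20)]
198 [([-81.0, -5.0], 47), ([-81.0, -21.0], 51), ([-76.0, -36.0], 49), ([-77.0, -48.0], 52)]
200 [([-84.0, -6.0], 43), ([-81.0, -21.0], 43), ([-79.0, -36.0], 45), ([-79.0, -49.0], 48)]
202 [([-87.0, -7.0], 39), ([-84.0, -22.0], 39), ([-80.0, -37.0], 38), ([-80.0, -49.0], 41)]
204 [([-88.0, -7.0], 33), ([-86.0, -22.0],
[... 197 characters left out ...]
3.0, -39.0], 30), ([-90.0, -52.0], 30)]
210 [([-97.0, -9.0], 20), ([-96.0, -24.0], 22), ([-96.0, -40.0], 25), ([-92.0, -52.0], 24)]
212 [([-102.0, -10.0], 18), ([-103.0, -26.0], 22), ([-101.0, -41.0], 24), ([-100.0, -54.0], 26)]
214 [([-93.0, -9.0], 0), ([-102.0, -26.0], 13), ([-103.0, -41.0], 18), ([-101.0, -54.0], 18)]
216 [([-100.0, -10.0], 0), ([-97.0, -25.0], 0), ([-92.0, -41.0], -2), ([-103.0, -55.0], 14)]
218 [([-104.0, -11.0], -4), ([-105.0, -27.0], 1), ([-100.0, -42.0], 0), ([-96.0, -54.0], -2)]
220 [([-112.0, -12.0], -2), ([-110.0, -28.0], -1), ([-110.0, -43.0], 3), ([-104.0, -56.0], 0)]
222 [([-119.0, -14.0], -1), ([-116.0, -29.0], -2), ([-114.0, -44.0], 0), ([-110.0, -57.0], -1)]
```

View pics/e13.png

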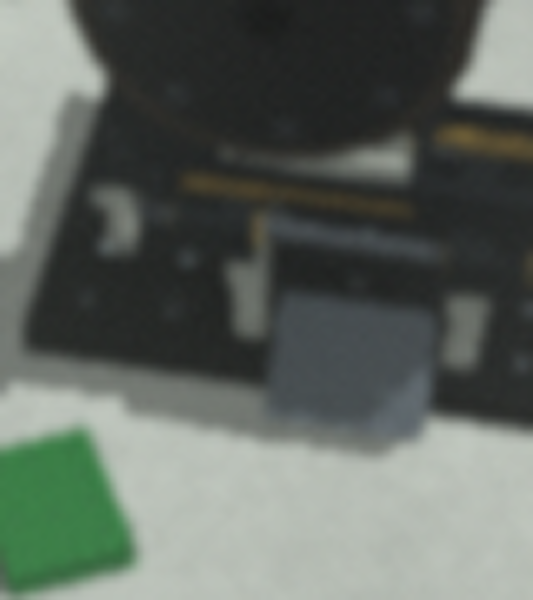

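Request:
servo_tool(
  motion=[
    {"offset":[0,0,0],"roll":0,"claw":0.43},
    {"offset":[0,0,0],"roll":0,"claw":0.6},
    {"offset":[0.0,0,0],"roll":0,"claw":0.9},
    {"offset":[0.0,0,0],"roll":0,"claw":0.9},
  ],
)

```text
clock: 16.1
tool_pos: [0.4768, -0.0636, 0.0079]
orientation: [111.4, 90.0, -54.6]
force: [0.7, -0.5, -0.6]
opening: 0.0816
```

```bash
python3 look.py 14
python3 - <<'E'
from tilt import *
s=load("side14.npz");c=cloud(s)
for v in range(190,224,2): print(v,[ (w2s(c[v,u]).round(0).tolist(),round(c[v,u,2]*1000)) for u in (295,301,307,312)])
E
```

```text
t 16.15 tcp [476.8 -63.6   7.9] a -76.02 tilt [ 0. -0. -1.] F [-1.4  0.5 -1.1] M [ 0.06 -0.08  0.01] open 0.0828
stage xy [-69.9 -24.6]
190 [([-24.0, 5.0], 18), ([-22.0, -12.0], 19), ([-18.0, -27.0], 18), ([-14.0, -40.0], 18)]
192 [([-30.0, 3.0], 17), ([-27.0, -13.0], 17), ([-25.0, -28.0], 18), ([-21.0, -42.0], 17)]
194 [([-40.0, 2.0], 19), ([-38.0, -14.0], 20), ([-32.0, -30.0], 18), ([-31.0, -43.0], 19)]
196 [([-70.0, -3.0], 43), ([-42.0, -15.0], 17), ([-40.0, -31.0], 19), ([-40.0, -44.0], 21)]
198 [([-77.0, -5.0], 43), ([-80.0, -21.0], 50), ([-70.0, -35.0], 42), ([-47.0, -45.0], 21)]
200 [([-81.0, -6.0], 40), ([-81.0, -21.0], 43), ([-80.0, -36.0], 45), ([-79.0, -49.0], 47)]
202 [([-86.0, -6.0], 37), ([-83.0, -22.0], 38), ([-79.0, -37.0], 37), ([-82.0, -50.0], 43)]
204 [([-91.0, -7.0], 35), ([-86.0, -22.0], 33), ([-89.0, -38.0], 40), ([-88.0, -51.0], 42)]
206 [([-92.0, -8.0], 29), ([-89.0, -23.0], 30), ([-90.0, -39.0], 34), ([-86.0, -51.0], 33)]
208 [([-93.0, -8.0], 23), ([-95.0, -24.0], 28), ([-93.0, -39.0], 29), ([-89.0, -52.0], 28)]
210 [([-95.0, -9.0], 17), ([-94.0, -24.0], 20), ([-97.0, -40.0], 27), ([-94.0, -52.0], 26)]
212 [([-104.0, -10.0], 19), ([-100.0, -25.0], 19), ([-98.0, -40.0], 20), ([-100.0, -53.0], 25)]
214 [([-105.0, -11.0], 13), ([-103.0, -26.0], 15), ([-103.0, -41.0], 18), ([-101.0, -54.0], 19)]
216 [([-107.0, -11.0], 8), ([-106.0, -27.0], 11), ([-106.0, -42.0], 13), ([-103.0, -55.0], 14)]
218 [([-105.0, -11.0], -2), ([-103.0, -27.0], -1), ([-100.0, -42.0], -1), ([-107.0, -55.0], 11)]
220 [([-112.0, -12.0], -2), ([-111.0, -28.0], 0), ([-108.0, -43.0], 1), ([-105.0, -56.0], 0)]
222 [([-123.0, -14.0], 3), ([-117.0, -29.0], 0), ([-114.0, -44.0], -1), ([-111.0, -57.0], 0)]
```

View pics/e14.png

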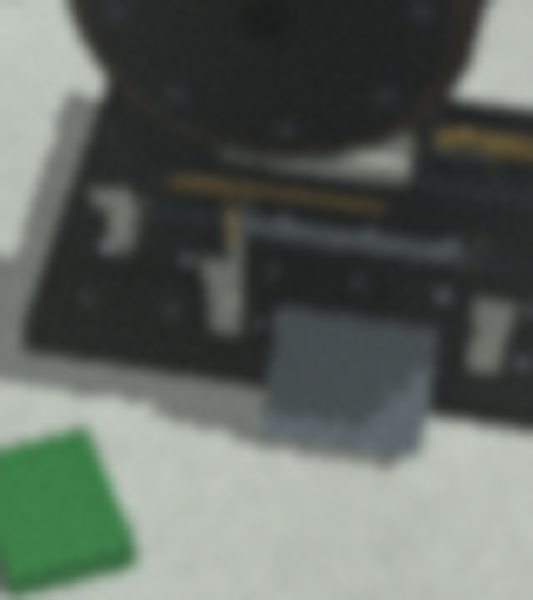

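Request:
servo_tool(
  motion=[
    {"offset":[-0.03,0,0],"roll":0,"claw":0.9},
    {"offset":[0,-0.03,0],"roll":0,"claw":-0.8},
    {"offset":[0,-0.028,0],"roll":0,"claw":-0.8},
    {"offset":[0,0,0],"roll":0,"claw":-0.8},
    {"offset":[0.025,0,0],"roll":0,"claw":-0.8},
    {"offset":[0.025,0,0],"roll":0,"claw":-0.8},
    {"offset":[0,0,0],"roll":0,"claw":-0.8},
  ],
)

```text
clock: 17.02
tool_pos: [0.4614, -0.0082, -0.0135]
orientation: [8.0, 89.8, -158.0]
force: [-0.2, -0.5, -0.1]
opening: 0.0286
```

```bash
python3 look.py 15
python3 - <<'E'
from plan import *
t=ctrl.snapshot("top");np.savez("top15.npz",**t); crop(t,"pics/t15.png",260,180,340,250,8)
E
```

```text
t 17.07 tcp [462.3  -7.9 -12.5] a -76.02 tilt [-0.002 -0.001 -1.   ] F [ 0.9 -1.5  0.4] M [ 0.06 -0.06 -0.01] open 0.0245
stage xy [-127.5  -25.3]
```

View pics/e15.png

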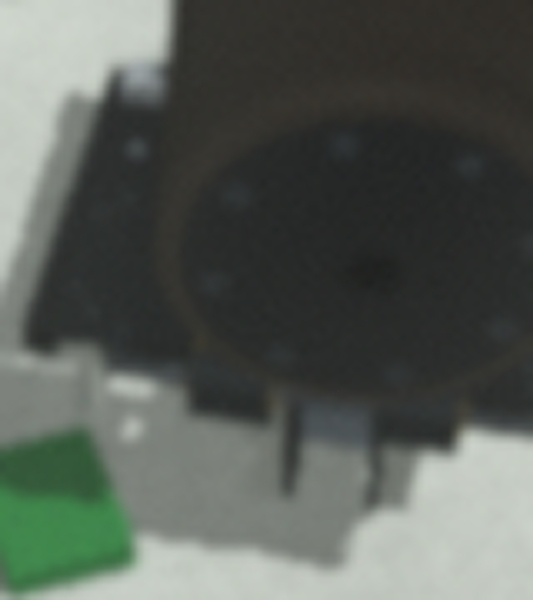

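View pics/t15.png

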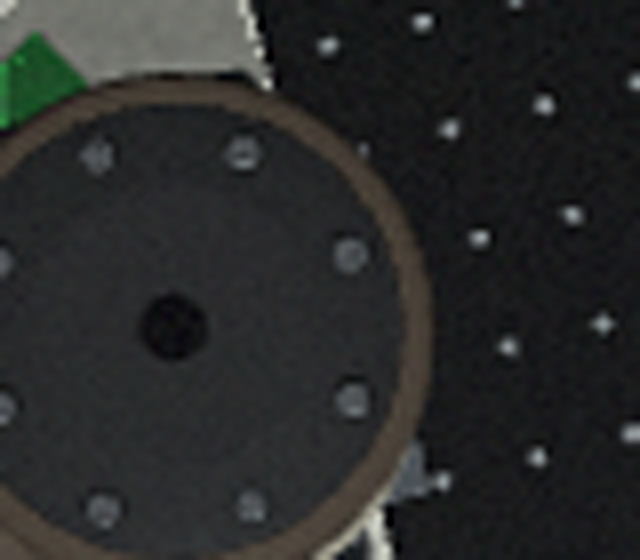

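Request:
servo_tool(
  motion=[
    {"offset":[0,0.004,0],"roll":0,"claw":-0.5},
    {"offset":[0,0.004,0],"roll":0,"claw":-0.5},
    {"offset":[0,0.003,0],"roll":0,"claw":-0.5},
    {"offset":[0,0.003,0],"roll":0,"claw":-0.5},
    {"offset":[0,0.002,0],"roll":0,"claw":-0.5},
    {"offset":[0,0.002,0],"roll":0,"claw":-0.5},
  ],
)

```text
clock: 17.88
tool_pos: [0.4671, -0.0248, -0.0122]
orientation: [-62.5, 90.0, 131.5]
force: [0.3, 2.2, -1.2]
opening: 0.0222
```

```bash
python3 look.py 16
python3 - <<'E'
from tilt import *
s=load("side16.npz");c=cloud(s)
for v in range(204,224,2): print(v,[ (w2s(c[v,u]).round(0).tolist(),round(c[v,u,2]*1000)) for u in (294,298,301,304)])
E
```

```text
t 17.93 tcp [467.1 -24.9 -12.2] a -76.02 tilt [-0. -0. -1.] F [-1.   0.9  0.5] M [0.42 0.09 0.01] open 0.0224
stage xy [-109.8  -24.7]
204 [([-140.0, -13.0], 89), ([-142.0, -23.0], 93), ([-141.0, -30.0], 93), ([-141.0, -37.0], 95)]
206 [([-120.0, -10.0], 59), ([-91.0, -15.0], 30), ([-92.0, -23.0], 33), ([-142.0, -37.0], 89)]
208 [([-120.0, -10.0], 52), ([-95.0, -16.0], 26), ([-95.0, -24.0], 28), ([-92.0, -31.0], 27)]
210 [([-120.0, -10.0], 44), ([-96.0, -17.0], 20), ([-96.0, -24.0], 22), ([-96.0, -32.0], 24)]
212 [([-121.0, -10.0], 39), ([-100.0, -17.0], 17), ([-98.0, -25.0], 17), ([-122.0, -36.0], 45)]
214 [([-121.0, -11.0], 31), ([-100.0, -18.0], 9), ([-103.0, -26.0], 14), ([-120.0, -36.0], 35)]
216 [([-119.0, -10.0], 21), ([-100.0, -18.0], 1), ([-102.0, -26.0], 5), ([-122.0, -36.0], 30)]
218 [([-122.0, -11.0], 16), ([-105.0, -19.0], 0), ([-104.0, -27.0], 0), ([-118.0, -36.0], 18)]
220 [([-110.0, -9.0], -5), ([-111.0, -20.0], -2), ([-112.0, -28.0], 2), ([-119.0, -37.0], 12)]
222 [([-120.0, -11.0], -1), ([-120.0, -22.0], 1), ([-117.0, -29.0], -1), ([-115.0, -36.0], -1)]
```

View pics/e16.png

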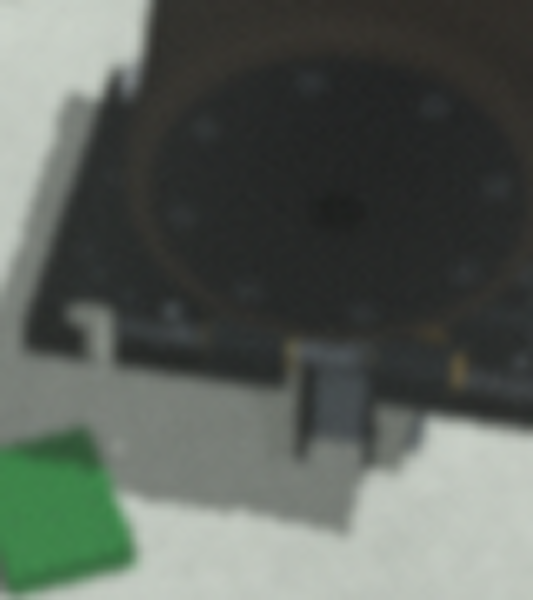

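Request:
servo_tool(
  motion=[
    {"offset":[0,0.0015,0],"roll":0,"claw":-0.5},
    {"offset":[0,0.0015,0],"roll":0,"claw":-0.5},
    {"offset":[0,0.001,0],"roll":0,"claw":-0.5},
    {"offset":[0,0.001,0],"roll":0,"claw":-0.5},
  ],
)

```text
clock: 18.42
tool_pos: [0.4678, -0.0272, -0.0127]
orientation: [-100.5, 89.8, 93.4]
force: [-8.3, 28.2, -3.4]
opening: 0.0217
```

```bash
python3 look.py 17
python3 - <<'E'
from tilt import *
s=load("side17.npz");c=cloud(s)
for v in range(202,222,2): print(v,[ (w2s(c[v,u]).round(0).tolist(),round(c[v,u,2]*1000)) for u in (294,298,301,304)])
E
```

```text
t 18.48 tcp [467.7 -27.1 -12.7] a -76.08 tilt [-0.     0.003 -1.   ] F [-7.8 25.  -2.5] M [9.39 2.75 0.08] open 0.0221
stage xy [-107.5  -24.6]
202 [([-137.0, -12.0], 92), ([-136.0, -22.0], 93), ([-135.0, -29.0], 94), ([-87.0, -30.0], 44)]
204 [([-117.0, -9.0], 64), ([-139.0, -22.0], 89), ([-139.0, -30.0], 91), ([-139.0, -37.0], 93)]
206 [([-119.0, -9.0], 58), ([-94.0, -16.0], 33), ([-91.0, -23.0], 32), ([-92.0, -31.0], 35)]
208 [([-118.0, -10.0], 50), ([-93.0, -16.0], 24), ([-93.0, -24.0], 26), ([-95.0, -32.0], 30)]
210 [([-119.0, -10.0], 44), ([-95.0, -16.0], 19), ([-94.0, -24.0], 20), ([-94.0, -32.0], 21)]
212 [([-114.0, -9.0], 31), ([-98.0, -17.0], 15), ([-98.0, -25.0], 16), ([-97.0, -33.0], 17)]
214 [([-118.0, -10.0], 27), ([-100.0, -18.0], 10), ([-100.0, -26.0], 11), ([-97.0, -33.0], 10)]
216 [([-119.0, -10.0], 20), ([-99.0, -18.0], 0), ([-100.0, -26.0], 3), ([-115.0, -35.0], 22)]
218 [([-116.0, -10.0], 10), ([-103.0, -19.0], -2), ([-101.0, -26.0], -3), ([-116.0, -36.0], 16)]
220 [([-116.0, -10.0], 2), ([-112.0, -20.0], 0), ([-108.0, -27.0], -3), ([-109.0, -35.0], -1)]
```

Run:
```python
from plan import *
t=ctrl.snapshot("top");np.savez("top17.npz",**t); crop(t,"pics/t17.png",270,180,350,250,8)
s=load("side17.npz"); crop(s,"pics/e17b.png",270,190,330,230,13)
c=cloud(s)
for v in range(196,226,1): print(v,[ (w2s(c[v,u]).round(0).tolist(),round(c[v,u,2]*1000)) for u in (308,311,313,315)])
```

```text
196 [([-364.0, -70.0], 355), ([-362.0, -75.0], 353), ([-362.0, -78.0], 354), ([-362.0, -81.0], 354)]
197 [([-364.0, -70.0], 352), ([-361.0, -75.0], 350), ([-361.0, -78.0], 351), ([-133.0, -61.0], 116)]
198 [([-362.0, -70.0], 347), ([-360.0, -75.0], 347), ([-132.0, -56.0], 110), ([-132.0, -61.0], 111)]
199 [([-129.0, -44.0], 101), ([-132.0, -52.0], 106), ([-130.0, -56.0], 104), ([-134.0, -61.0], 109)]
200 [([-131.0, -45.0], 100), ([-129.0, -52.0], 100), ([-130.0, -56.0], 102), ([-130.0, -61.0], 102)]
201 [([-134.0, -45.0], 100), ([-134.0, -52.0], 101), ([-134.0, -57.0], 102), ([-129.0, -61.0], 98)]
202 [([-138.0, -46.0], 101), ([-137.0, -53.0], 101), ([-135.0, -57.0], 100), ([-133.0, -62.0], 99)]
203 [([-141.0, -46.0], 100), ([-140.0, -53.0], 101), ([-138.0, -58.0], 99), ([-138.0, -62.0], 101)]
204 [([-144.0, -47.0], 100), ([-143.0, -54.0], 100), ([-141.0, -58.0], 100), ([-141.0, -63.0], 101)]
205 [([-146.0, -47.0], 99), ([-144.0, -54.0], 98), ([-145.0, -59.0], 100), ([-144.0, -63.0], 100)]
206 [([-147.0, -47.0], 96), ([-144.0, -54.0], 95), ([-145.0, -59.0], 97), ([-146.0, -64.0], 99)
[... 1106 characters left out ...]
7.0], -2), ([-94.0, -62.0], -3)]
219 [([-120.0, -47.0], 19), ([-101.0, -52.0], -1), ([-101.0, -58.0], 0), ([-98.0, -63.0], -2)]
220 [([-121.0, -47.0], 17), ([-103.0, -53.0], -2), ([-105.0, -58.0], 1), ([-103.0, -63.0], -1)]
221 [([-108.0, -46.0], -3), ([-108.0, -54.0], 0), ([-106.0, -59.0], -1), ([-106.0, -64.0], -1)]
222 [([-114.0, -47.0], 1), ([-110.0, -54.0], -2), ([-110.0, -59.0], -1), ([-111.0, -64.0], 1)]
223 [([-118.0, -47.0], 2), ([-117.0, -55.0], 1), ([-113.0, -60.0], -2), ([-115.0, -65.0], 2)]
224 [([-119.0, -48.0], -2), ([-117.0, -55.0], -2), ([-116.0, -60.0], -1), ([-117.0, -65.0], 0)]
225 [([-120.0, -48.0], -4), ([-124.0, -56.0], 3), ([-120.0, -61.0], -2), ([-119.0, -66.0], -2)]
```

View pics/e17b.png

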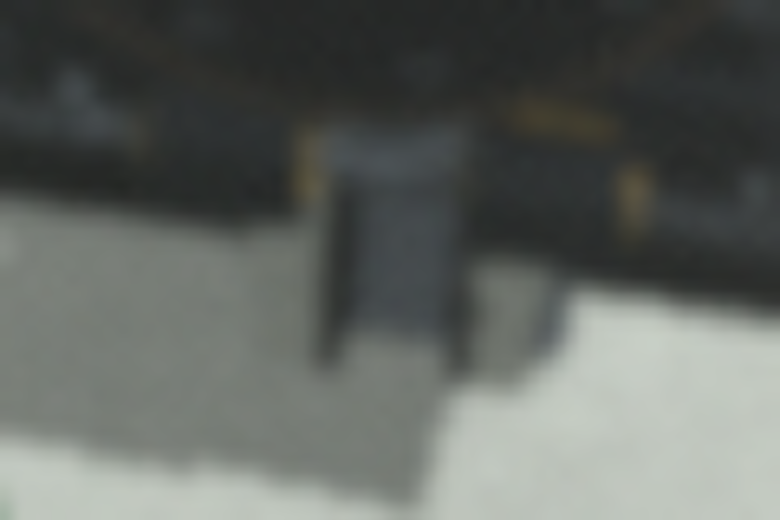

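View pics/t17.png

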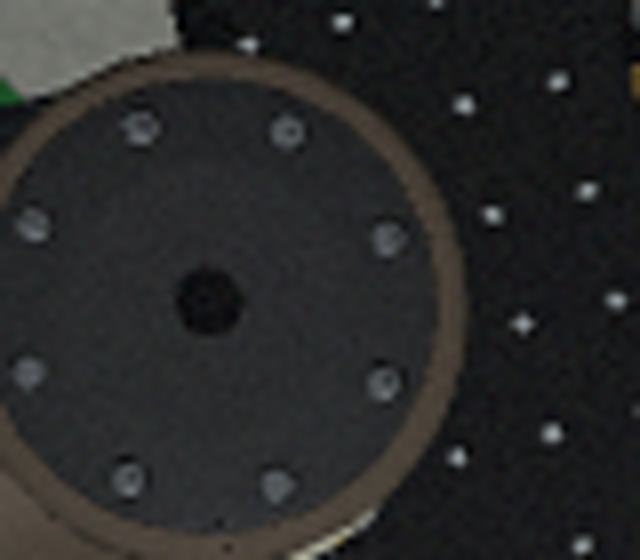

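Request:
servo_tool(
  motion=[
    {"offset":[0,-0.003,0],"roll":0,"claw":-0.5},
    {"offset":[0,-0.006,0],"roll":0,"claw":-0.5},
    {"offset":[0,-0.025,0],"roll":0,"claw":-0.5},
    {"offset":[-0.04,-0.04,0],"roll":0,"claw":-0.2},
    {"offset":[-0.03,-0.04,0],"roll":0,"claw":0.2},
    {"offset":[0,0,0],"roll":0,"claw":0.6},
  ],
)

```text
clock: 19.27
tool_pos: [0.4422, 0.0838, 0.0604]
orientation: [-165.3, 89.7, 28.9]
force: [-0.4, -0.1, -0.7]
opening: 0.0465
```

```bash
python3 look.py 18 270,180,350,240
python3 - <<'E'
from plan import *
t=ctrl.snapshot("top");np.savez("top18.npz",**t); crop(t,"pics/t18.png",270,190,350,250,8)
s=load("side18.npz");c=cloud(s)
for v in range(190,222,2): print(v,[ (w2s(c[v,u]).round(0).tolist(),round(c[v,u,2]*1000)) for u in (295,301,307,312)])
E
```

```text
t 19.32 tcp [441.2  82.3  59. ] a -75.89 tilt [ 0.002  0.001 -1.   ] F [ 0.4 -0.3 -0.9] M [0.02 0.01 0.01] open 0.0501
stage xy [-220.1  -24. ]
190 [([-258.0, -33.0], 256), ([-469.0, -74.0], 471), ([-477.0, -82.0], 481), ([-476.0, -87.0], 481)]
192 [([-255.0, -32.0], 247), ([-470.0, -74.0], 469), ([-477.0, -82.0], 478), ([-475.0, -87.0], 477)]
194 [([-262.0, -34.0], 249), ([-471.0, -74.0], 467), ([-476.0, -82.0], 474), ([-475.0, -88.0], 474)]
196 [([-261.0, -34.0], 243), ([-473.0, -74.0], 466), ([-478.0, -82.0], 472), ([-476.0, -88.0], 471)]
198 [([-245.0, -31.0], 221), ([-474.0, -75.0], 463), ([-475.0, -82.0], 466), ([-476.0, -88.0], 468)]
200 [([-243.0, -31.0], 212), ([-473.0, -75.0], 459), ([-476.0, -82.0], 464), ([-476.0, -88.0], 465)]
202 [([-245.0, -31.0], 208), ([-473.0, -75.0], 455), ([-477.0, -83.0], 461), ([-474.0, -88.0], 459)]
204 [([-245.0, -32.0], 203), ([-232.0, -42.0], 192), ([-477.0, -83.0], 457), ([-476.0, -88.0], 457)]
206 [([-245.0, -32.0], 197), ([-238.0, -43.0], 192), ([-476.0, -83.0], 454), ([-477.0, -89.0], 456)]
208 [([-246.0, -32.0], 192), ([-242.0, -44.0], 190), ([-478.0, -83.0], 452), ([-476.0, -89.0], 451)]
210 [([-247.0, -33.0], 187), ([-248.0, -45.0], 191), ([-476.0, -83.0], 447), ([-476.0, -89.0], 448)]
212 [([-245.0, -32.0], 179), ([-246.0, -45.0], 183), ([-477.0, -83.0], 443), ([-475.0, -89.0], 443)]
214 [([-101.0, -10.0], 9), ([-101.0, -26.0], 12), ([-477.0, -83.0], 439), ([-474.0, -89.0], 438)]
216 [([-100.0, -10.0], 0), ([-104.0, -26.0], 8), ([-246.0, -58.0], 174), ([-474.0, -90.0], 435)]
218 [([-252.0, -34.0], 168), ([-248.0, -46.0], 166), ([-251.0, -59.0], 173), ([-475.0, -90.0], 431)]
220 [([-253.0, -34.0], 163), ([-252.0, -47.0], 165), ([-256.0, -59.0], 172), ([-255.0, -70.0], 173)]
```

View pics/e18.png

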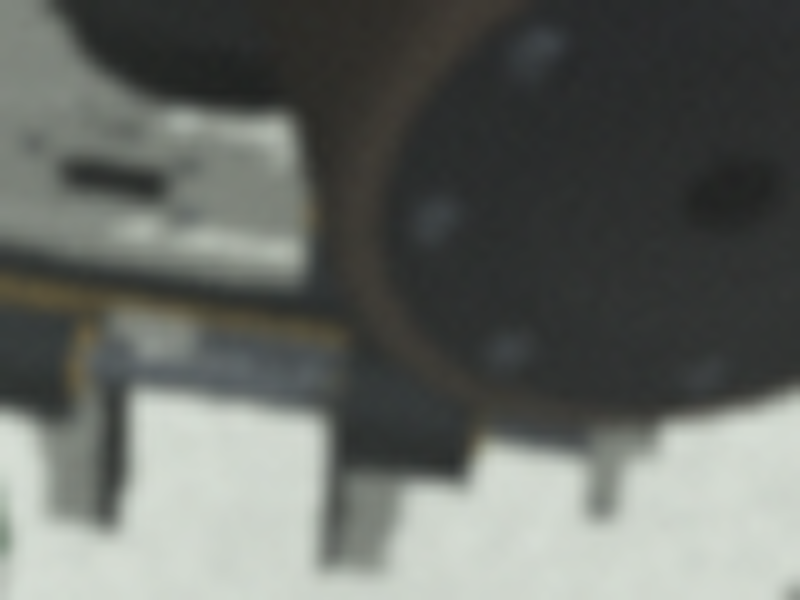

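View pics/t18.png

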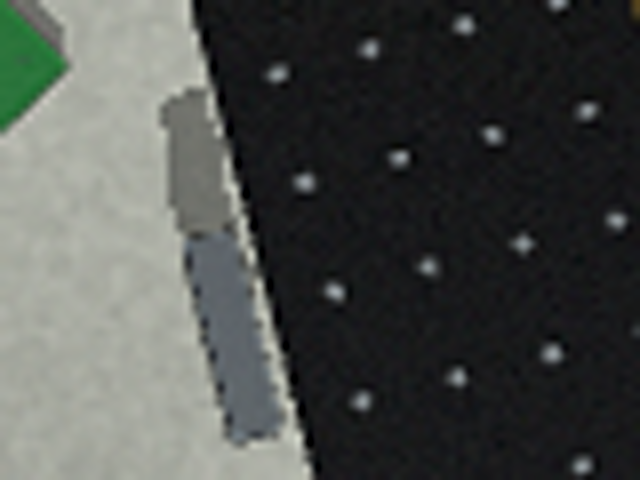

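Run:
```python
from plan import *
t=load("top18.npz")
q=np.array([(185,235),(237,232),(283,432),(233,443)]); P=ray(t,np.array([270,190])+(q+.5)/8-.5,.05)
for p in P: print(w2s(p).round(1))
# stage left edge check
q=np.array([(195,0),(313,475)]); P=ray(t,np.array([270,190])+(q+.5)/8-.5,.02)
for p in P: print("edge",w2s(p).round(1))
```

```text
[-99.9   7.4]
[-84.6   4.5]
[-86.  -56.8]
[-101.2  -56.3]
edge [-78.2  80.2]
edge [-79.2 -71.1]
```

Request:
servo_tool(
  motion=[
    {"offset":[0,0.05,0],"roll":0,"claw":-0.5},
    {"offset":[0,0.055,0],"roll":0,"claw":-0.5},
    {"offset":[0,0.055,0],"roll":0,"claw":-0.5},
    {"offset":[0.02,0,0],"roll":0,"claw":-0.5},
    {"offset":[0.025,0,0],"roll":0,"claw":-0.5},
    {"offset":[0,0,0],"roll":0,"claw":-0.5},
  ],
)

```text
clock: 20.12
tool_pos: [0.4768, -0.076, 0.0105]
orientation: [-1.5, 89.6, -167.7]
force: [0.2, 0.0, 0.8]
opening: 0.0222
```

Request:
servo_tool(
  motion=[
    {"offset":[-0.001,-0.012,0],"roll":0,"claw":-0.5},
    {"offset":[0,-0.005,0],"roll":0,"claw":-0.5},
    {"offset":[0,-0.005,0],"roll":0,"claw":-0.5},
    {"offset":[0,-0.005,0],"roll":0,"claw":-0.5},
    {"offset":[0,-0.005,0],"roll":0,"claw":-0.5},
    {"offset":[0,-0.005,0],"roll":0,"claw":-0.5},
    {"offset":[0,-0.005,0],"roll":0,"claw":-0.5},
    {"offset":[0,0,0],"roll":0,"claw":-0.5},
  ],
)

```text
clock: 21.12
tool_pos: [0.4692, -0.0332, 0.0138]
orientation: [12.3, 90.0, -153.7]
force: [1.0, -0.8, -0.0]
opening: 0.022
```

```bash
python3 look.py 19 250,170,340,240
```

```text
t 21.18 tcp [469.3 -33.4  13.8] a -75.99 tilt [-0. -0. -1.] F [ 0.1 -0.6  0.8] M [ 0.05 -0.04 -0.04] open 0.0218
stage xy [-101.1  -24.7]
```

View pics/e19.png

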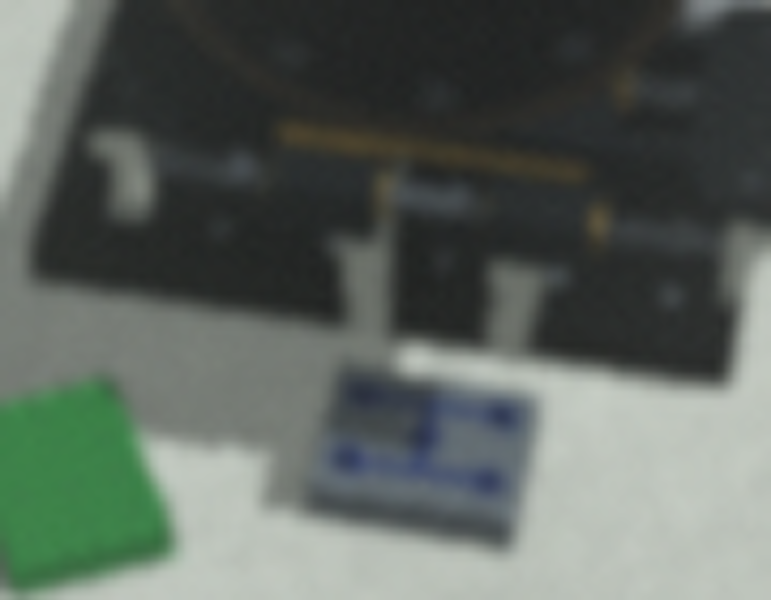

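Run:
```python
from plan import *
s=load("side19.npz"); f=600/70
q=np.array([(345,370),(540,392),(517,518),(305,488)]); P=ray(s,np.array([250,170])+(q+.5)/f-.5,.016)
S=np.array([w2s(p) for p in P]); print(S.round(1), S.mean(0).round(1)); print(np.degrees(np.arctan2(*(S[0]-S[1]))),np.degrees(np.arctan2(*(S[3]-S[2]))))
# stop/fence re-measure from top0
t=load("top0.npz"); 
q=np.array([(347,190),(355,234),(372,234),(432,487),(333,95)]); uv=np.array([280,150])+(q+.5)/5-.5
for z in (.0325,.032): print([w2s(p).round(1).tolist() for p in ray(t,uv,z)])
crop(t,"pics/stop.png",340,170,375,205,16)
```

```text
[[-105.9    2.9]
 [-102.6  -55.9]
 [-152.2  -56.9]
 [-153.7    5.5]] [-128.6  -26.1]
-3.222208824311906 -1.4069879776017928
[[53.4, 50.0], [51.5, 28.0], [59.6, 26.0], [55.6, -100.2], [59.0, 97.5]]
[[53.5, 50.1], [51.6, 28.1], [59.7, 26.0], [55.7, -100.2], [59.0, 97.6]]
```

View pics/stop.png

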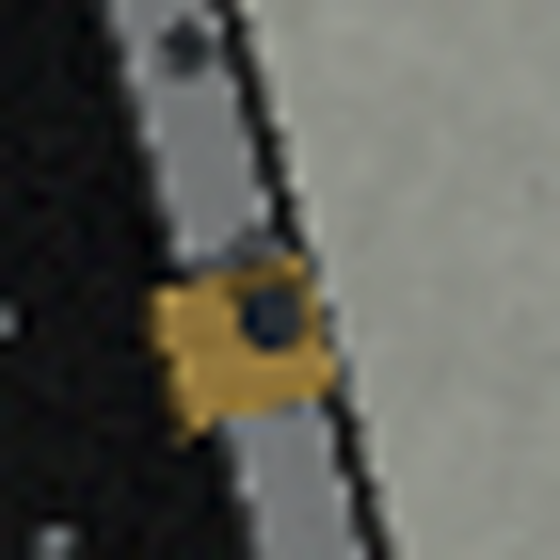

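Run:
```python
from plan import *
t=load("top0.npz")
q=np.array([(470,148),(592,28),(690,128),(568,248)]); 
for p in ray(t,np.array([180,180])+(q+.5)/7-.5,.016): print(w2s(p).round(1))
```

```text
[-199.    82.3]
[-146.5  113.7]
[-121.3   70.2]
[-173.6   39.1]
```

Request:
servo_tool(
  motion=[
    {"offset":[0,0,0],"roll":0,"claw":0.75},
    {"offset":[0,-0.0275,0.001],"roll":0,"claw":0.75},
    {"offset":[0,0,0],"roll":1.5,"claw":0.75},
    {"offset":[0,0,0],"roll":0,"claw":0.75},
    {"offset":[0,0,0],"roll":0,"claw":0.75},
  ],
)

```text
clock: 21.8
tool_pos: [0.4618, -0.0074, 0.0138]
orientation: [41.0, 90.0, -126.5]
force: [-0.1, -0.2, -0.2]
opening: 0.0664
```

Request:
servo_tool(
  motion=[
    {"offset":[0,0,0],"roll":-3,"claw":0.75},
    {"offset":[0.01,0,0],"roll":0,"claw":0.75},
    {"offset":[0.015,0,0],"roll":0,"claw":0.75},
    {"offset":[0.008,0,0],"roll":0,"claw":0.75},
    {"offset":[0.003,0,0],"roll":0,"claw":0.75},
    {"offset":[0,0,0],"roll":0,"claw":0.75},
  ],
)

```text
clock: 22.55
tool_pos: [0.4617, -0.0071, -0.0223]
orientation: [14.0, 90.0, -150.5]
force: [-0.6, -0.3, -0.8]
opening: 0.0768
```

```bash
python3 look.py 20 240,170,330,240
```

```text
t 22.60 tcp [461.9  -7.  -22. ] a -74.53 tilt [ 0. -0. -1.] F [-0.1  0.   0.4] M [0.1  0.02 0.02] open 0.0768
stage xy [-128.4  -25.5]
```

View pics/e20.png

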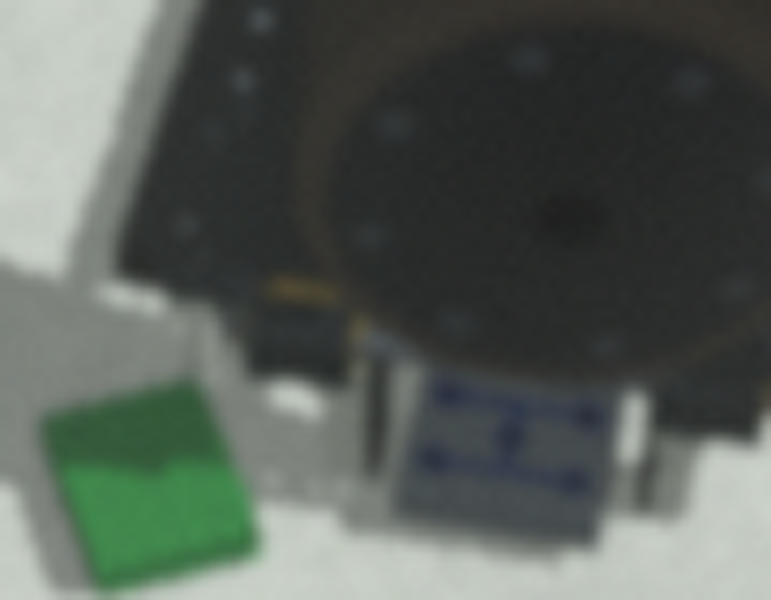

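Request:
servo_tool(
  motion=[
    {"offset":[0,0,0],"roll":0,"claw":0.2},
    {"offset":[0,0,0],"roll":0,"claw":0.2},
    {"offset":[0,0,0],"roll":0,"claw":0.2},
    {"offset":[0,0,0],"roll":0,"claw":0.2},
    {"offset":[-0.02,0,0],"roll":0,"claw":0.2},
    {"offset":[-0.03,0,0],"roll":1.5,"claw":0.2},
    {"offset":[-0.01,0,0],"roll":0,"claw":0.2},
    {"offset":[0,0,0],"roll":0,"claw":0.2},
  ],
)

```text
clock: 23.6
tool_pos: [0.4619, -0.0069, 0.0381]
orientation: [-163.7, 89.9, 30.3]
force: [1.1, 0.1, -0.3]
opening: 0.062
```

Run:
```python
from plan import *
o,R,a=st(); print(w2s(o["tool_pos"]))
plan([*s2w(27,-11),o["tool_pos"][2]],-76.04,5)
```

```text
t 23.60 tcp [461.9  -6.9  38.1] a -76.01 tilt [ 0.001  0.001 -1.   ] F [ 1.1  0.1 -0.3] M [ 0.04 -0.02  0.02] open 0.0620
[-128.54206883  -25.42235502]
t 23.60 tcp [461.9  -6.9  38.1] a -76.01 tilt [ 0.001  0.001 -1.   ] F [ 1.1  0.1 -0.3] M [ 0.04 -0.02  0.02] open 0.0620
0 [-0.      0.0311 -0.0029] roll 0.01
1 [-0.      0.0311 -0.0029] roll 0.01
2 [-0.      0.0311 -0.0029] roll 0.01
3 [-0.      0.0311 -0.0029] roll 0.01
4 [-0.      0.0311 -0.0029] roll 0.01
```

Request:
servo_tool(
  motion=[
    {"offset":[0,0.0311,-0.0029],"roll":0,"claw":0.2},
    {"offset":[0,0.0311,-0.0029],"roll":0,"claw":0.2},
    {"offset":[0,0.0311,-0.0029],"roll":0,"claw":0.2},
    {"offset":[0,0.0311,-0.0029],"roll":0,"claw":0.2},
    {"offset":[0,0.0311,-0.0029],"roll":0,"claw":0.2},
    {"offset":[0.015,0,0],"roll":0,"claw":0.2},
    {"offset":[0.018,0,0],"roll":0,"claw":0.2},
    {"offset":[0,0,0],"roll":0,"claw":0.2},
    {"offset":[0,0,0],"roll":0,"claw":0.2},
  ],
)

```text
clock: 24.72
tool_pos: [0.5131, -0.1541, 0.0046]
orientation: [-5.2, 89.9, -171.2]
force: [0.1, 0.3, -0.7]
opening: 0.0615
```

```bash
python3 look.py 21 250,150,350,225;python3 - <<'E'
from plan import *
t=ctrl.snapshot("top");np.savez("top21.npz",**t); crop(t,"pics/t21.png",290,150,390,230,8)
E
```

```text
t 24.77 tcp [ 513.4 -154.1    5. ] a -75.98 tilt [-0. -0. -1.] F [-0.1  0.5 -0.9] M [ 0.06 -0.02  0.02] open 0.0620
stage xy [ 26.7 -10.9]
```

View pics/e21.png

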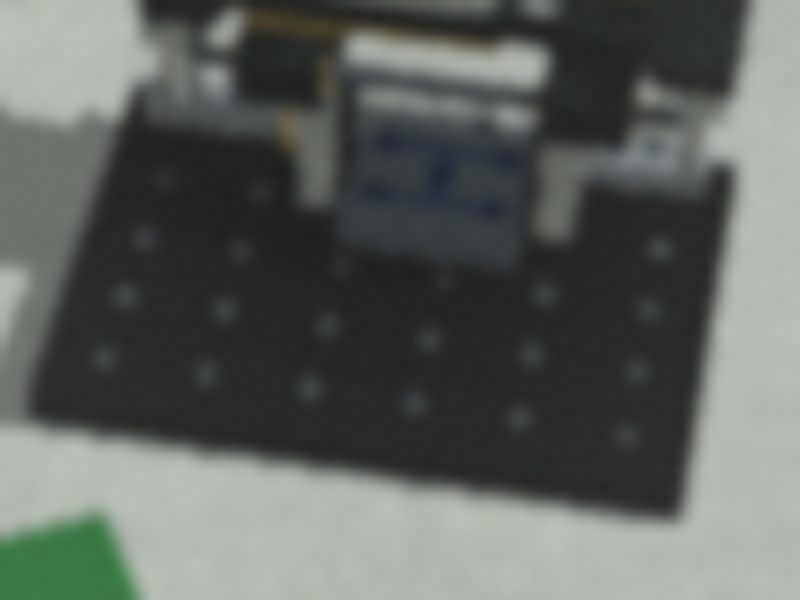

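View pics/t21.png

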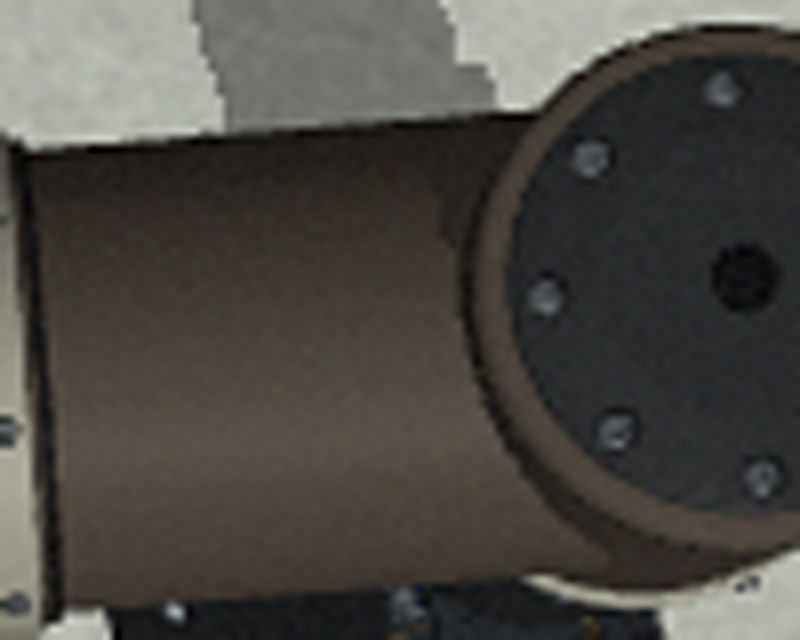

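Request:
servo_tool(
  motion=[
    {"offset":[0.004,0,0],"roll":0,"claw":0.2},
    {"offset":[0.002,0,0],"roll":0,"claw":0.2},
    {"offset":[0.001,0,0],"roll":0,"claw":0.2},
    {"offset":[0,0,0],"roll":0,"claw":0.2},
  ],
)

```text
clock: 25.32
tool_pos: [0.5133, -0.1544, -0.0018]
orientation: [149.3, 90.0, -16.7]
force: [-3.0, 2.0, 4.3]
opening: 0.0617
```

Request:
servo_tool(
  motion=[
    {"offset":[0,0.002,0],"roll":0,"claw":0.2},
    {"offset":[0,0.0015,0],"roll":0,"claw":0.2},
    {"offset":[0,0.001,0],"roll":0,"claw":0.2},
    {"offset":[0,0,0],"roll":0,"claw":0.2},
  ],
)

```text
clock: 25.82
tool_pos: [0.515, -0.1588, -0.0018]
orientation: [170.6, 89.9, 4.6]
force: [-1.3, 2.6, 4.6]
opening: 0.0613
```

```bash
cat > f.py <<'E'
from plan import *
o,R,a=st(); print("stage xy",w2s(o["tool_pos"]).round(2),"F stage",(o["force"][:2]@SX).round(1),(o["force"][:2]@SY).round(1),o["force"][2].round(1))
E
python3 f.py
```

```text
t 25.82 tcp [ 515.  -158.8   -1.8] a -76.01 tilt [ 0.001  0.    -1.   ] F [-1.3  2.6  4.6] M [ 1.1   0.37 -0.01] open 0.0613
stage xy [ 31.65 -10.6 ] F stage -2.8 -0.6 4.6
```

Request:
servo_tool(
  motion=[
    {"offset":[0,0.001,0],"roll":0,"claw":0.2},
    {"offset":[0,0.001,0],"roll":0,"claw":0.2},
    {"offset":[0,0,0],"roll":0,"claw":0.2},
  ],
)

```text
clock: 26.2
tool_pos: [0.515, -0.1592, -0.0018]
orientation: [-116.7, 89.9, 77.3]
force: [-3.9, 14.3, 9.1]
opening: 0.0615
```

```bash
python3 f.py
```

```text
t 26.20 tcp [ 515.  -159.2   -1.8] a -76.01 tilt [ 0.     0.002 -1.   ] F [-3.9 14.3  9.1] M [5.43 1.37 0.19] open 0.0615
stage xy [ 32.09 -10.64] F stage -14.8 -0.4 9.1
```

Request:
servo_tool(
  motion=[
    {"offset":[-0.0003,-0.0007,0],"roll":0,"claw":0.2},
    {"offset":[0,0,-0.002],"roll":0,"claw":0.2},
    {"offset":[0,0,-0.002],"roll":0,"claw":0.2},
    {"offset":[0,0,-0.001],"roll":0,"claw":0.2},
    {"offset":[0,0,0],"roll":0,"claw":0.2},
  ],
)

```text
clock: 26.82
tool_pos: [0.5151, -0.1592, -0.002]
orientation: [-14.0, 89.6, 179.9]
force: [-13.6, 4.4, 17.2]
opening: 0.0618
```

```bash
python3 f.py
```

```text
t 26.82 tcp [ 515.1 -159.2   -2. ] a -76.07 tilt [-0.007  0.    -1.   ] F [-13.6   4.4  17.2] M [1.42 4.7  0.01] open 0.0618
stage xy [ 32.14 -10.58] F stage -7.6 -12.2 17.2
```

Request:
servo_tool(
  motion=[
    {"offset":[-0.002,-0.001,0],"roll":0,"claw":0.2},
    {"offset":[0,0,0],"roll":0,"claw":0.2},
  ],
)

```text
clock: 27.08
tool_pos: [0.5198, -0.158, 0.0002]
orientation: [163.3, 90.0, -2.7]
force: [-0.1, -0.6, -0.3]
opening: 0.0617
```

```bash
python3 f.py; python3 look.py 22 250,150,350,225
```

```text
t 27.07 tcp [ 5.198e+02 -1.580e+02  2.000e-01] a -76.02 tilt [ 0.001 -0.    -1.   ] F [-0.1 -0.6 -0.3] M [ 0.16 -0.05  0.01] open 0.0617
stage xy [32.06 -5.71] F stage 0.6 -0.2 -0.3
t 27.12 tcp [ 5.198e+02 -1.580e+02  1.000e-01] a -76.02 tilt [ 0.001 -0.    -1.   ] F [ 0.5 -0.1  0.2] M [ 0.06 -0.03 -0.04] open 0.0617
stage xy [32.  -5.7]
```

View pics/e22.png

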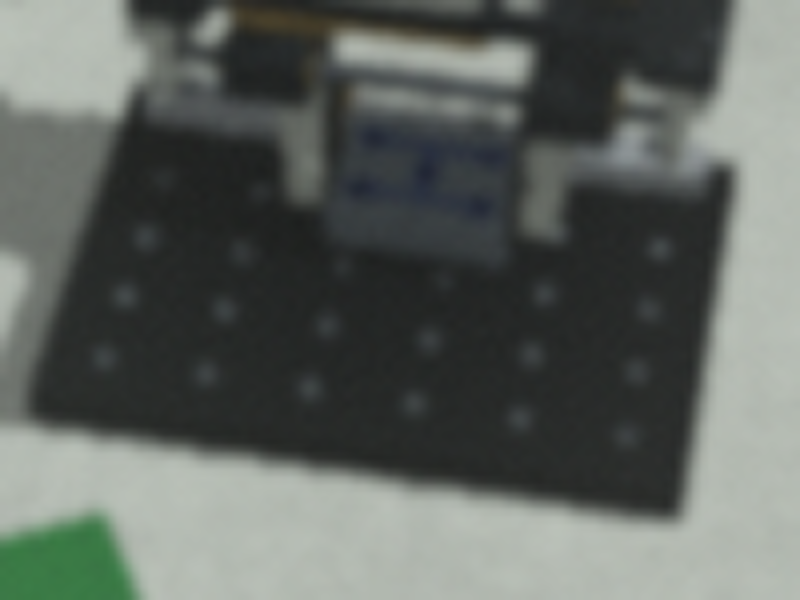

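Request:
servo_tool(
  motion=[
    {"offset":[0.001,-0.0003,-0.001],"roll":0,"claw":0.2},
    {"offset":[0,0,-0.001],"roll":0,"claw":0.2},
    {"offset":[0,0,0],"roll":0,"claw":0.2},
  ],
)

```text
clock: 27.5
tool_pos: [0.5213, -0.1571, -0.001]
orientation: [8.6, 90.0, -157.4]
force: [0.7, -0.0, -0.8]
opening: 0.0619
```

```bash
python3 f.py
```

```text
t 27.50 tcp [ 521.3 -157.1   -1. ] a -76.02 tilt [-0. -0. -1.] F [ 0.7 -0.  -0.8] M [ 0.09 -0.02 -0.  ] open 0.0619
stage xy [31.58 -4.  ] F stage 0.2 0.7 -0.8
```

Request:
servo_tool(
  motion=[
    {"offset":[0,0,-0.001],"roll":0,"claw":0.2},
    {"offset":[0,0,-0.0005],"roll":0,"claw":0.2},
    {"offset":[0,0,0],"roll":0,"claw":0.2},
  ],
)

```text
clock: 27.88
tool_pos: [0.5221, -0.1568, -0.001]
orientation: [-14.6, 89.9, 179.4]
force: [-2.3, -1.1, 1.3]
opening: 0.0617
```

```bash
python3 f.py
```

```text
t 27.88 tcp [ 522.1 -156.8   -1. ] a -76.03 tilt [-0.001  0.    -1.   ] F [-2.3 -1.1  1.3] M [-0.19  0.78 -0.09] open 0.0617
stage xy [31.48 -3.22] F stage 0.5 -2.5 1.3
```

Request:
servo_tool(
  motion=[
    {"offset":[0,0.001,-0.0003],"roll":0,"claw":0.2},
    {"offset":[0.001,0,0],"roll":0,"claw":0.2},
    {"offset":[0.0005,0,0],"roll":0,"claw":0.2},
    {"offset":[0,0,0],"roll":0,"claw":0.2},
  ],
)

```text
clock: 28.38
tool_pos: [0.5223, -0.1575, -0.0019]
orientation: [-20.4, 89.9, 173.6]
force: [-6.1, 3.7, 9.5]
opening: 0.062
```

```bash
python3 f.py
```

```text
t 28.38 tcp [ 522.3 -157.5   -1.9] a -76.01 tilt [-0.001  0.    -1.   ] F [-6.1  3.7  9.5] M [1.27 2.43 0.05] open 0.0620
stage xy [32.17 -3.2 ] F stage -5.0 -5.1 9.5
```

Request:
servo_tool(
  motion=[
    {"offset":[0,0.001,0],"roll":0,"claw":0.2},
    {"offset":[0,0,0],"roll":0,"claw":0.2},
    {"offset":[0,0,0],"roll":0,"claw":0.2},
  ],
)

```text
clock: 28.75
tool_pos: [0.5222, -0.1576, -0.0019]
orientation: [-47.2, 89.9, 146.8]
force: [-8.9, 9.6, 10.8]
opening: 0.0617
```

```bash
python3 f.py; python3 look.py 23 260,145,350,212
python3 - <<'E'
from plan import *
t=ctrl.snapshot("top"); crop(t,"pics/t23.png",290,150,390,270,5)
E
```

```text
t 28.75 tcp [ 522.2 -157.6   -1.9] a -76.02 tilt [-0.002  0.001 -1.   ] F [-8.9  9.6 10.8] M [ 3.67  2.92 -0.  ] open 0.0617
stage xy [32.24 -3.24] F stage -11.5 -6.3 10.8
t 28.80 tcp [ 522.3 -157.6   -1.9] a -76.01 tilt [-0.002  0.001 -1.   ] F [-8.3  9.7 12.1] M [3.72 2.93 0.09] open 0.0618
stage xy [32.2 -3.2]
```

View pics/e23.png

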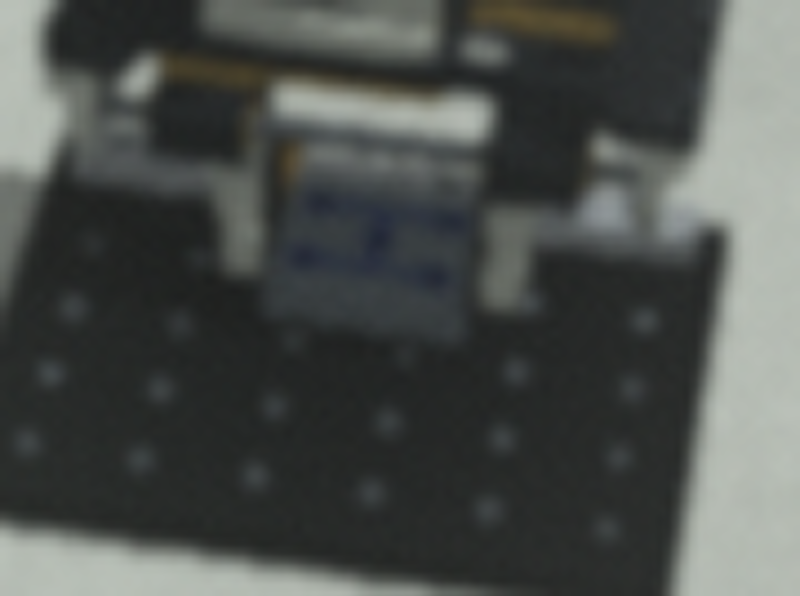

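Run:
```python
from plan import *
t=load("top0.npz"); g=t["frame"].astype(float).mean(2)
def edge(rows,c0,c1,th,rising,z):
    pts=[]
    for v in rows:
        lo,hi=c0(v),c1(v)
        x=np.arange(int(lo),int(hi)+1); y=g[v,x]
        for i in range(len(x)-1):
            a,b=y[i],y[i+1]
            if (not rising and a>=th>b) or (rising and a<th<=b):
                pts.append((x[i]+(a-th)/(a-b),v)); break
    P=ray(t,np.array(pts),z)[:,:2]
    for _ in range(4):
        vx,vy,x0,y0=cv2.fitLine(P.astype(np.float32),cv2.DIST_HUBER,0,1e-4,1e-5).ravel(); n=np.array([-vy,vx]); r=np.abs((P-[x0,y0])@n); P=P[r<max(.0008,2*r.std())]
    ang=np.degrees(np.arctan2(vy,vx)); ang=(ang+90)%180-90
    print(len(P),"ang",ang.round(3),"rms mm",(r.std()*1000).round(2),"stage x",[w2s(p)[0].round(2) for p in (P[0],P[-1])])
L=lambda v:292+(v-180)*(313-292)/84.
edge(range(184,258),lambda v:L(v)-8,lambda v:L(v)+8,95,False,.02)
# right edge of stage
R=lambda v:355+(v-170)*(375-355)/78.
edge(range(172,242),lambda v:R(v)-3,lambda v:R(v)+7,95,True,.02)
# fence front top edge
F=lambda v:280+(333+(v-150-19)*5*(432-333)/(487-95))/5
edge(list(range(172,184))+list(range(200,244)),lambda v:F(v)-5,lambda v:F(v)+5,65,True,.032)
```

```text
73 ang 14.141 rms mm 0.22 stage x [np.float64(-80.21), np.float64(-80.01)]
54 ang 14.133 rms mm 0.19 stage x [np.float64(80.38), np.float64(80.73)]
55 ang 14.045 rms mm 0.2 stage x [np.float64(58.4), np.float64(58.41)]
```

Request:
servo_tool(
  motion=[
    {"offset":[0,0.0005,0],"roll":-0.1,"claw":0.2},
    {"offset":[0,0,0],"roll":0,"claw":0.2},
    {"offset":[0,0,0],"roll":0,"claw":0.2},
    {"offset":[0,0,0],"roll":0,"claw":0.2},
  ],
)

```text
clock: 29.35
tool_pos: [0.5222, -0.1577, -0.0019]
orientation: [-52.0, 89.9, 142.1]
force: [-7.7, 12.7, 12.4]
opening: 0.0618
```

Run:
```python
from plan import *
F=[];M=[]
for i in range(6):
    t=ctrl.snapshot("top" if i%2 else "side"); o=ctrl.get_obs(); F.append(o["force"]);M.append(o["moment"])
    if i==0: s=t
F=np.array(F);print(F.round(1)); f=F.mean(0); print("stage F",f[:2]@SX,f[:2]@SY,f[2],"M",np.mean(M,0).round(3))
o,R,a=st(); print(w2s(o["tool_pos"]).round(2))
np.savez("side24.npz",**s); crop(s,"pics/e24.png",275,145,330,190,14)
```

```text
[[-9.  12.9 12.7]
 [-8.7 12.2 12.3]
 [-9.2 13.1 12.5]
 [-8.5 12.4 12.4]
 [-8.6 12.1 12.7]
 [-8.9 11.9 12. ]]
stage F -14.197281640091461 -5.545356336111511 12.431687844793572 M [4.729 3.205 0.076]
t 29.65 tcp [ 522.2 -157.7   -1.9] a -75.92 tilt [-0.002  0.001 -1.   ] F [-8.9 11.9 12. ] M [4.72 3.22 0.07] open 0.0615
[32.33 -3.28]
```

View pics/e24.png

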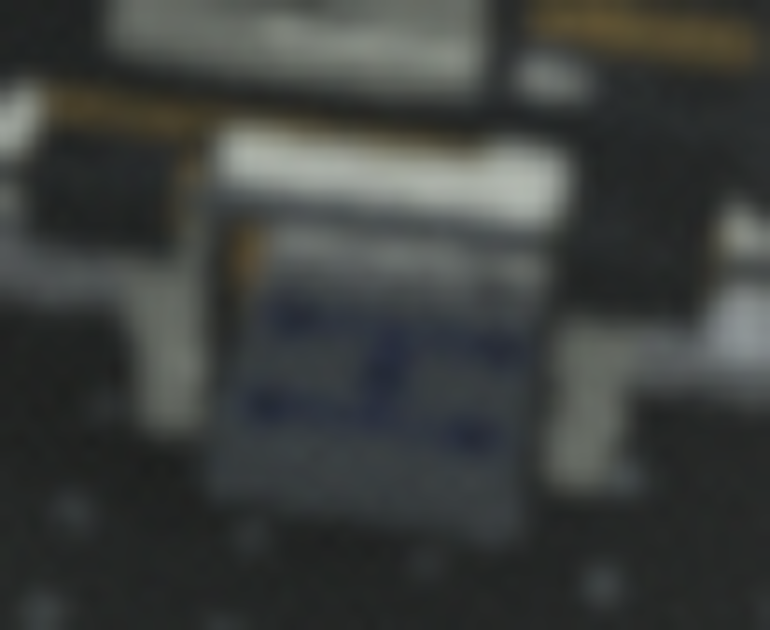

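Run:
```python
from tilt import *
s=load("side24.npz")
m,n,ns=fit(s,(293,166,310,178)); print((m*1000).round(1),ns.round(3),w2s(m).round(1))
c=cloud(s)
for (u,v) in [(295,168),(309,171),(292,178),(308,180)]:
    p=np.median(c[v-1:v+2,u-1:u+2].reshape(-1,3),0); print((u,v),w2s(p).round(1),round(p[2]*1000,1))
f=s["frame"].astype(int); mm=((f[:,:,2]-f[:,:,0]>20)&(f[:,:,2]>70)); 
t=ctrl.snapshot("top"); a=load("top0.npz")["frame"].astype(int); d=np.abs(t["frame"].astype(int)-a).max(2)>60; d[150:420,150:420]=0; print("changed px elsewhere",d.sum())
cv2.imwrite("pics/t25.png",t["frame"])
```

```text
[ 525.  -157.4   35.4] [ 0.022 -0.008  1.   ] [32.7 -0.5]
(295, 168) [44.2 17.5] 35.4
(309, 171) [ 38.7 -22.4] 35.5
(292, 178) [ 7.9 18.9] 32.1
(308, 180) [  7.2 -25.6] 33.1
changed px elsewhere 13476
```

View pics/t25.png

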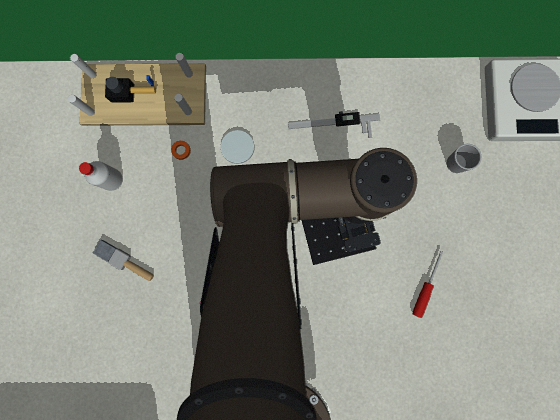

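Request:
servo_tool(
  motion=[
    {"offset":[-0.0005,-0.001,0.0005],"roll":0,"claw":0.2},
    {"offset":[0,0,0],"roll":0,"claw":0.5},
    {"offset":[0,0,0],"roll":0,"claw":0.5},
    {"offset":[0,0,0],"roll":0,"claw":0.5},
  ],
)

```text
clock: 30.2
tool_pos: [0.5234, -0.1584, -0.0017]
orientation: [158.6, 90.0, -7.3]
force: [-0.0, 0.5, -0.1]
opening: 0.0656
```

```bash
python3 f.py
python3 - <<'E'
from tilt import *
for i in range(2):
    s=ctrl.snapshot("side"); m,n,ns=fit(s,(293,166,310,178)); print((m*1000).round(1),ns.round(3))
crop(s,"pics/e26.png",275,145,330,190,14)
E
```

```text
t 30.20 tcp [ 523.4 -158.4   -1.7] a -75.92 tilt [ 0.001 -0.    -1.   ] F [-0.   0.5 -0.1] M [0.08 0.02 0.01] open 0.0656
stage xy [33.34 -2.29] F stage -0.5 0.1 -0.1
[ 525.6 -158.3   35.3] [0.018 0.013 1.   ]
[ 525.1 -157.4   35.3] [0.025 0.003 1.   ]
```

View pics/e26.png

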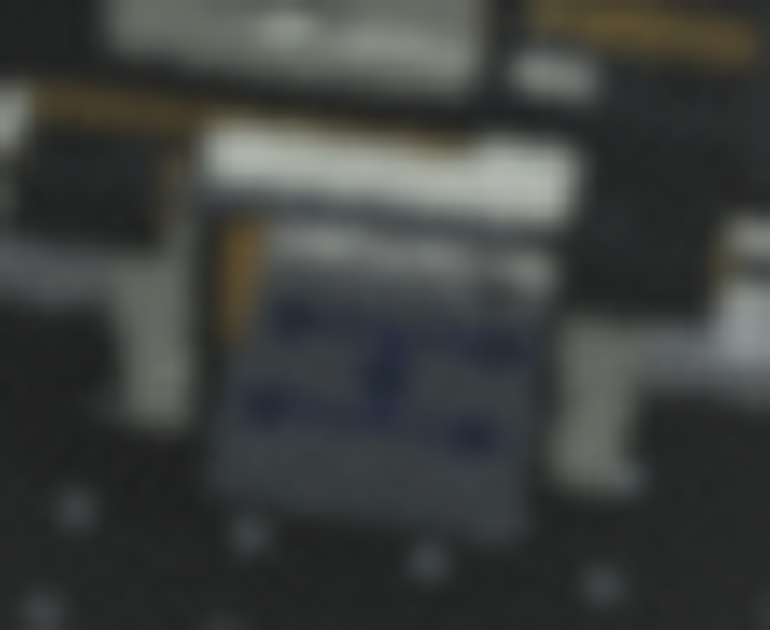

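Request:
servo_tool(
  motion=[
    {"offset":[0,0,0.0005],"roll":0,"claw":0.5},
    {"offset":[0,0,0],"roll":0,"claw":0.2},
    {"offset":[0,0,0],"roll":0,"claw":0.2},
    {"offset":[0,0,0],"roll":0,"claw":0.2},
    {"offset":[0,0.001,-0.0005],"roll":0,"claw":0.2},
    {"offset":[0.0008,0.0005,0],"roll":0,"claw":0.2},
    {"offset":[0,0,0],"roll":0,"claw":0.2},
  ],
)

```text
clock: 31.18
tool_pos: [0.5222, -0.1587, -0.0019]
orientation: [-55.6, 89.9, 138.5]
force: [-7.3, 9.8, 14.1]
opening: 0.0613
```

```bash
python3 f.py
```

```text
t 31.18 tcp [ 522.2 -158.7   -1.9] a -75.91 tilt [-0.001  0.001 -1.   ] F [-7.3  9.8 14.1] M [3.8  2.51 0.08] open 0.0613
stage xy [33.3  -3.49] F stage -11.3 -4.7 14.1
```

Request:
servo_tool(
  motion=[
    {"offset":[0,0.0006,0],"roll":0,"claw":0.2},
    {"offset":[0,0,0],"roll":0,"claw":0.2},
    {"offset":[0,0,0],"roll":0,"claw":0.2},
    {"offset":[0,0,0],"roll":0,"claw":0.2},
  ],
)

```text
clock: 31.68
tool_pos: [0.5223, -0.1587, -0.0019]
orientation: [-65.1, 89.9, 129.0]
force: [-8.3, 14.2, 15.7]
opening: 0.0613
```

```bash
python3 f.py; python3 look.py 27 275,145,330,190; python3 f.py
```

```text
t 31.68 tcp [ 522.3 -158.7   -1.9] a -75.90 tilt [-0.001  0.002 -1.   ] F [-8.3 14.2 15.7] M [5.15 2.8  0.16] open 0.0613
stage xy [33.34 -3.48] F stage -15.8 -4.7 15.7
t 31.73 tcp [ 522.3 -158.7   -1.9] a -75.91 tilt [-0.001  0.002 -1.   ] F [-8.7 13.5 16.1] M [5.13 2.81 0.15] open 0.0615
stage xy [33.4 -3.5]
t 31.73 tcp [ 522.3 -158.7   -1.9] a -75.91 tilt [-0.001  0.002 -1.   ] F [-8.7 13.5 16.1] M [5.13 2.81 0.15] open 0.0615
stage xy [33.35 -3.48] F stage -15.2 -5.2 16.1
```

View pics/e27.png

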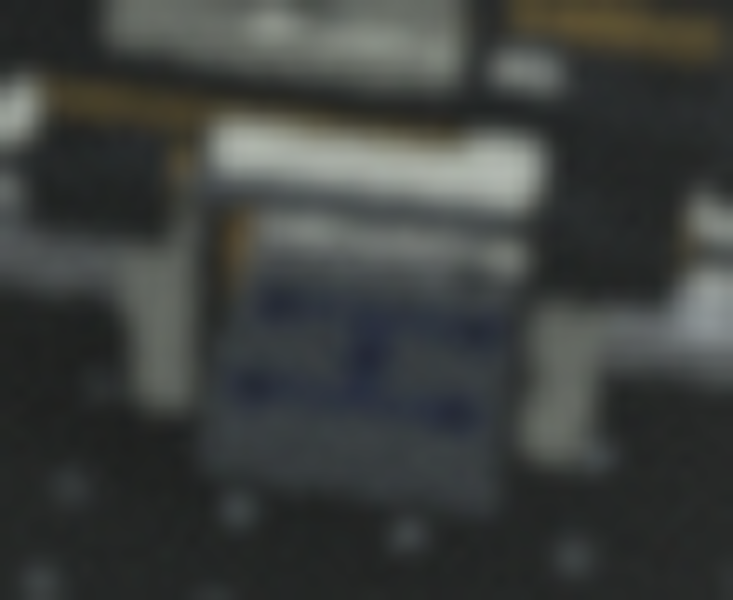

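The picture shows the blue face up (channels at about px 240–500, 290–430). The far edge lies along the fence, and the upper-left corner meets the brass stop at about (240, 250). A finger is on each end. The forces are steady, so I am handing in.

```bash
python3 - <<'E'
from plant import ctrl
print(ctrl.close_job())
E
python3 f.py
```

```text
the job is handed in; nothing more can be done
None
the job is handed in; nothing more can be done
```

The grey plate is turned over, blue-channelled face up. It lies on the stage with a long side against the fence and its end against the brass stop. The gripper still holds it there, and I handed the job in at about 32 s of the 72 s allowed.

**How:** The tool cannot tilt, so I tipped the plate up in steps against the stage's left edge until it stood on a long side. I then pushed it over onto the bench, blue face up, picked it up by its ends and slid it against the fence and stop. I let go once to let it settle flat, then gripped it again and pushed.

**Last checks:**
- **Push:** about 16 N down, 15 N against the fence and 5 N against the stop, steady over the last readings. Some of the 15 N may be stage friction rather than fence contact.
- **Position:** the plate's centre is at 33.4 mm across the stage and −3.5 mm along it, where the fence and stop measured in the images put it, to about 1–2 mm. Yaw agrees with the fence to about 0.1°.
- **Flatness:** the depth image gave about 1° of tilt, but the same reading came with the plate lying free, so I take it as camera bias.

**What disagreed or went wrong:**
- The fingertips sit about 25 mm short of the reported TCP, so my first grasp closed above the plate without touching it. I corrected all heights after that.
- Rotating the plate in the grip against the stage edge stalled at about 24–30°, and one attempt to stand it up slid back to about 50°.
- Contact with the stage edge and the plate peaked at roughly 30 N, from the fingers and held plate. I saw no sign of the gripper body pressing on anything.
- The other bench items look unmoved in the last top view. The arm hides the green and pink blocks there; I had seen the green one still in place shortly before, and never worked near the pink one.

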